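Size the reducing rings on the cone, pack and stack their tub

TASK

Slide all the loose steel rings onto the stepped sizing cone, widest bore first, letting each run down to its stop and leaving it there until the whole lot sits on the cone together and can be read off against the coloured tiers. Then take them off: a ring that read red goes in the red dish, the others go in the open grey tub. Put the blue lid properly on that tub and stack it squarely on the other closed tub, its feet down in the lid's corner recesses, and leave the other things on the bench where they are.

Things in the scene. Friction and masses are not known exactly. Their poses are not given: they have to be found in the camera images.
- cone: stepped sizing cone fixed upright on the bench: dark flange 76 mm across, 10 mm high; bare pedestal 38 mm across, up to 24 mm; then four tapered tiers, each 11 mm high, from the bottom red, blue, green, yellow; bare tip 71 mm up. Origin on the axis at bench level, z up. A ring at its stop surrounds its tier, underside 24 (red), 35 (blue), 46 (green) or 57 mm (yellow) above the bench
- cone_tip (a point): top of the sizing cone, on its axis, 71 mm above the bench. Tier diameters at root / top in mm: red 31.5/29.5, blue 24.5/22.5, green 17.5/15.5, yellow 10.5/8.5, tip 8/5. The top of each tier is the flat shoulder that stops the next smaller ring; rings on neighbouring tiers have a 3 mm gap between them
- ring_yellow: flat steel reducing ring, 46 mm outside, 8 mm thick, 12 mm bore, 50 g, unpainted (all rings look alike but for the bore); stops at the yellow tier. Origin at the centre of its underside, z along its axis; starts flat on the bench. One of the four rings may be absent
- ring_yellow_mid (a point): centre of the 12 mm bore ring, half way through its thickness (4 mm from either face)
- ring_green: flat steel reducing ring, 46 mm outside, 8 mm thick, 19 mm bore, 50 g, unpainted (all rings look alike but for the bore); stops at the green tier. Origin at the centre of its underside, z along its axis; starts flat on the bench. One of the four rings may be absent
- ring_green_mid (a point): centre of the 19 mm bore ring, half way through its thickness (4 mm from either face)
- ring_blue: flat steel reducing ring, 46 mm outside, 8 mm thick, 26 mm bore, 50 g, unpainted (all rings look alike but for the bore); stops at the blue tier. Origin at the centre of its underside, z along its axis; starts flat on the bench. One of the four rings may be absent
- ring_blue_mid (a point): centre of the 26 mm bore ring, half way through its thickness (4 mm from either face)
- ring_red: flat steel reducing ring, 46 mm outside, 8 mm thick, 33 mm bore, 50 g, unpainted (all rings look alike but for the bore); stops at the red tier. Origin at the centre of its underside, z along its axis; starts flat on the bench. One of the four rings may be absent
- ring_red_mid (a point): centre of the 33 mm bore ring, half way through its thickness (4 mm from either face)
- tub: open grey plastic tub, 108 mm long (x) by 64 mm wide (y), 51 mm high to the rim, on four corner feet; origin at the feet's underside, under its centre, z up. Walls 4 mm; inside 100 x 56 mm, inner floor 17 mm up: takes the rings piled flat. Feet 9 mm square (6 at the very tip), 14 mm tall, at x = +-40, y = +-17 mm. 0.14 kg empty; can be carried by its long sides (64 mm)
- lid: blue lid of the tub, lying right way up. Plate 106 (x) by 58 mm (y), from 5 to 12 mm above the origin; below it a drop-in lip 94 x 51 mm that fits inside the tub; origin at the centre of the lip's underside, z up. Grip rib in the middle, 46 mm long (along x), 14 mm wide, from 12 to 20 mm. 50 g. Fully on the tub its origin is 46 mm above the tub's; either way round is right
- stock: closed grey tub of the same kind with its blue lid on, full and heavy (about 0.9 kg), white label on a long side. Origin at bench level under its centre, x along its 108 mm length, z up. A tub stacked on it has its own origin 54 mm above this one; either way round is right
- stock_lid (a point): middle of the closed tub's lid surface, 58 mm above that tub's origin, under the rib (46 x 14 mm, 8 mm high). In the lid's top are four square recesses 13 mm wide and 4 mm deep at x = +-40, y = +-17 mm from here, to take the feet of a tub above; the other lid has the same
- dish: heavy round red dish fixed on the bench, 120 mm across at the rim, 18 mm high, floor 98 mm across and 4 mm up; origin at bench level under its centre
- driver: screwdriver lying on the bench; a bystander to be left where it is; origin at bench level below it
- glue: white glue bottle, 48 mm across, 120 mm high; a bystander to be left where it is; origin at bench level below it
- tin: green can, 66 mm across, 90 mm high; a bystander to be left where it is; origin at bench level below it
- tape: yellow tape measure, about 75 mm long, 36 mm high; a bystander to be left where it is; origin at bench level below it
- offcut: wood offcut 100 x 45 x 35 mm; a bystander to be left where it is; origin at bench level below it
- rolltape: roll of blue tape, 90 mm across, 24 mm high; a bystander to be left where it is; origin at bench level below it
- pliers: pliers with red handles, about 120 mm long, lying flat; a bystander to be left where it is; origin at bench level below it
Not all that is in view belongs to the job. Leave any turquoise look-alike of the stock alone. Leave any turquoise look-alike of the lid alone.

How it is judged (in metres and radians):
On the way, in this order (a step that is already met when the one before it is completed fails the run):
1. every ring that is present sits on the cone at its own tier's stop, level and let go, all at the same time (horizontal distance between each of ring_yellow_mid, ring_green_mid, ring_blue_mid, ring_red_mid and cone below 0.003 m and z of ring_yellow_mid in the frame of cone between 0.058 and 0.064 m and angle between the z axis of each of ring_yellow, ring_green, ring_blue, ring_red and the z axis of cone, either way round below 0.12 rad and contact force between the fingers and ring_yellow below 0.3 N and z of ring_green_mid in the frame of cone between 0.047 and 0.053 m and contact force between the fingers and ring_green below 0.3 N and z of ring_blue_mid in the frame of cone between 0.036 and 0.042 m and contact force between the fingers and ring_blue below 0.3 N and z of ring_red_mid in the frame of cone between 0.025 and 0.031 m and contact force between the fingers and ring_red below 0.3 N), for 0.3 s.
2. every ring is let go in its place: red-tier ring in the red dish, the others inside the grey tub (x of ring_yellow_mid in the frame of tub between -0.05 and 0.05 m and y of ring_yellow_mid in the frame of tub between -0.028 and 0.028 m and z of ring_yellow_mid in the frame of tub between 0.015 and 0.047 m and contact force between the fingers and ring_yellow below 0.3 N and x of ring_green_mid in the frame of tub between -0.05 and 0.05 m and y of ring_green_mid in the frame of tub between -0.028 and 0.028 m and z of ring_green_mid in the frame of tub between 0.015 and 0.047 m and contact force between the fingers and ring_green below 0.3 N and x of ring_blue_mid in the frame of tub between -0.05 and 0.05 m and y of ring_blue_mid in the frame of tub between -0.028 and 0.028 m and z of ring_blue_mid in the frame of tub between 0.015 and 0.047 m and contact force between the fingers and ring_blue below 0.3 N and horizontal distance between ring_red_mid and dish below 0.042 m and z of ring_red_mid in the frame of dish below 0.018 m and contact force between the fingers and ring_red below 0.3 N), for 0.2 s.
3. the lid is fully down on the grey tub with the rings stored (all of step 2 and z of lid in the frame of tub between 0.0435 and 0.0485 m and horizontal distance between lid and tub below 0.005 m and angle between the x axis of lid and the x axis of tub, either way round below 0.12 rad and angle between the z axis of lid and the z axis of tub, either way round below 0.06 rad), for 0.2 s.
At the end, for the whole second after the job is handed in: Red-tier ring in the red dish, other rings in the tub; lid down on it (2.5 mm in height, 5 mm sideways, 0.12 rad); tub on the closed tub, feet in the recesses (2.5 mm in height, 4 mm sideways, 0.1 rad), upright within 0.06 rad, closed tub still standing on the bench; released, at rest (all of step 3 and z of tub in the frame of stock between 0.0515 and 0.0565 m and x of tub in the frame of stock between -0.004 and 0.004 m and y of tub in the frame of stock between -0.004 and 0.004 m and angle between the x axis of tub and the x axis of stock, either way round below 0.1 rad and angle between each of tub, stock's own z axis and vertical below 0.06 rad and height (world z) of stock below 0.004 m and linear speed of each of tub, lid below 0.02 m/s); the robot touches nothing.
It fails at once if a bystander (screwdriver, glue, can, tape measure, offcut, roll of tape, pliers) is moved more than 3 cm (distance of any of driver, glue, tin, tape, offcut, rolltape, pliers from where it was at the start of the episode above 0.03 m).
Of ring_yellow, ring_green, ring_blue, ring_red only 3 to 4 are there at a start; the rules pass over those that are not, and their reading is None.
At some moment in a run one of ring_yellow, ring_green, ring_blue, ring_red, lid may be knocked a few centimetres aside while the robot is not near it.
It also fails if it takes over 210 s, if anything falls off the work surface, if the arm or the gripper's body presses on something with over 40 N, if the wrist force passes 120 N, or if a joint passes its speed limit or range.

ROBOT

A 6-joint arm with a two-finger parallel gripper is mounted at the origin on the work surface. World frame = base frame: x ahead of the robot, y to its left, z up, the work surface at z = 0. Lengths are in m, angles in degrees, forces in N, time in s.
With the tool pointing down it reaches from about 0.4 to 0.825 m from the base axis. Payload 7 kg.
Tool frame: the origin (TCP) lies on the centre line of the jaws, within the pads' length; the fingertips stand 11 mm ahead of it and the grasp point (between the pads) lies 8 mm behind it; z points along the fingers, y is the line along which they close (so a half turn about z gives the same grasp; the last joint's range is limited). The gripper opens to 88 mm and grips with 3 to 60 N. Pads are 19 mm wide; open, the fingers measure 130 mm over their backs; the gripper's body (78 mm by 193 mm) begins 47 mm behind the grasp point.
Start: joints at [84.46, 20.546, 0.682, 0, -70.136, -16.507], TCP at [0.253, 0.626, 0.238] pointing down, gripper open.
Joint ranges: [-176.03, 176.03], [-82.01, 121.73], [-58.28, 71.71], [-173.87, 95.51], [-174.79, -0.11], [-173.66, 173.66]. Speed limits (degrees/s): [136.94, 136.94, 172.46, 180, 180, 180].

INTERFACE

Orientations are given as [roll, pitch, yaw] about the fixed x, y, z axes, in that order (R = Rz(yaw) Ry(pitch) Rx(roll)).
In Python, from plant import r, capture, camera_model, job gives the robot as it stands.
- The arm moves only by the tool drive_tool, never from a script. Its argument "increments" is a list that holds one entry, the list of rows, each a list of 5 numbers: the gripper's target within -1 to 1 (fully open at 1, half-way at 0, shut at -1), then the shift along the tool's x, y, z scaled (see below), then the turn about the tool's z scaled (see below). In form: [[[gripper, tx, ty, tz, roll], ...]]. A call has 1 to 5 rows; each row is the pose to reach, as a shift and turn from the pose commanded when the call began, along the tool's axes at that moment, turning the shorter way round; what a row does not reach only later rows make up. The controller multiplies each number of a shift by 120 mm and each number of a turn by 360 degrees. A row lasts 1/8 s, in which the tool goes at most 62.5 mm and 10.7 degrees, less where a joint would pass 70% of its speed; a pose out of reach is approached as far as the arm can. A call with a number of a shift or a turn outside -1 to 1 is refused whole. A call with a gripper value outside its range is refused whole. The fingers move at their own pace and stop on an object; "squeeze" is the grip in N (left out, the last holds). Time passes only in rows, so rows that repeat a pose let the fingers close. It gives the time, the measured TCP pose, the force, the opening and the grip force at its end, in the units of the state.
- r.get_state(): the state, without advancing time (a new reading comes with each control period).
- capture(name): name is "scene" or "top" or "wrist"; returns the picture (400x640x3 uint8, red, green, blue); there is no depth.
- camera_model(name): a dict with "camera_matrix" (3x3 intrinsics, pixels), "k1" (the pictures are not rectified: a ray, as slopes to the right and down, at radius r is drawn at 1 + k1 r^2 times it, then the intrinsics apply), "rvec" (rotation vector, rad) and "tvec" (3), from world to camera coordinates, as OpenCV has them. Camera axes: x right, y down, z forward; pixel columns grow to the right and rows downward; lengths in m; the calibration is good to about 2 mm. A picture is of the moment at which its call begins: read the wrist's pose just before it. camera_model takes no time and is no camera call; for the wrist camera it gives the pose at the moment of the call.
- job.close_job(): hands the job in; it is judged then, once.
The state is a dict: "time_s": time; "joints": joint angles; "qd": joint speeds; "joint_torque": joint torques, N m; "tcp_pos": TCP position; "eef_rot": TCP orientation; "contact_force": force on the tool from outside, world axes, zero at the start; "moment": the same for the moment, N m; "gripper_width": finger opening in m; "gripper_force": force on a finger pad.
Only numpy, scipy, OpenCV 4.12 (cv2) and the standard library are available. Lean on these libraries where they do the work, as an engineer would, in place of code of your own. Each camera call takes 0.05 s, during which the arm holds its last target. There are 200 camera calls.

## Working session

There is one attempt and no reset: what is moved stays moved. The work goes in short steps, Python scripts to look and compute and a tool call to move; the robot and the scene stay as the last step left them, time stands still between calls to the robot, and variables do not carry over. Pictures are saved under pics/ and viewed, at most 14 in all, crops included, and the job is handed in when it is done.

Besides the shell and the picture viewer there is one more tool, called as a command line: name --argument value ..., lists and objects as JSON in quotes. drive_tool: Moves the arm, as the interface text tells. Its arguments: {"type":"object","properties":{"increments":{"type":"array"},"squeeze":{"type":"number"}},"required":["increments"]}

```bash
mkdir -p pics; ls
python3 - <<'E'
from plant import r,capture,camera_model
import cv2
for n in("scene","top"):
    im=capture(n); cv2.imwrite(f"pics/{n}0.png",im[:,:,::-1])
    m=camera_model(n); print(n,m)
print(r.get_state())
m=camera_model("wrist");print(m)
E
```

```text
pics
scene {'camera_matrix': array([[430.30616724,   0.        , 315.54292714],
       [  0.        , 430.30616724, 199.35043342],
       [  0.        ,   0.        ,   1.        ]]), 'k1': -0.0021500869248683645, 'rvec': array([ 2.07816914,  1.65315325, -0.5042923 ]), 'tvec': array([-0.13925934, -0.40563127,  1.58013301])}
top {'camera_matrix': array([[463.74189218,   0.        , 318.79937899],
       [  0.        , 463.74189218, 196.21627495],
       [  0.        ,   0.        ,   1.        ]]), 'k1': -0.13155064082861537, 'rvec': array([ 2.19698175, -2.16313629,  0.06654837]), 'tvec': array([0.03037853, 0.57269344, 1.65658296])}
{'time_s': 0.1, 'joints': array([ 8.44600190e+01,  2.05872734e+01,  6.39752448e-01, -1.63098587e-02,
       -7.01354222e+01, -1.65071961e+01]), 'qd': array([-0.06013967, -0.14409734,  0.09272751,  0.08884211,  0.06398907,
       -0.0102783 ]), 'joint_torque': array([-4.33325404e-04, -5.84159946e+01,  2.93752742e+01,  7.01545492e+00,
        1.01278396e-02, -5.95388178e-05]), 'tcp_pos': array([0.25324659, 0.62525143, 0.23672704]), 'eef_rot': array([ 1.79916118e+02, -8.86787158e-03, -2.20527238e+01]), 'contact_force': array([-0.53571975,  0.37156048,  0.14243485]), 'moment': array([0.00931399, 0.02119349, 0.03446431]), 'gripper_force': 0.0, 'gripper_width': 0.0878914418762778}
{'camera_matrix': array([[297.94346015,   0.        , 317.77823966],
       [  0.        , 297.94346015, 198.26118153],
       [  0.        ,   0.        ,   1.        ]]), 'k1': -0.009395107081914825, 'rvec': array([-1.64569056,  2.44499556,  0.37425469]), 'tvec': array([ 0.67542253, -0.03722143,  0.39002505])}
```

View pics/top0.png

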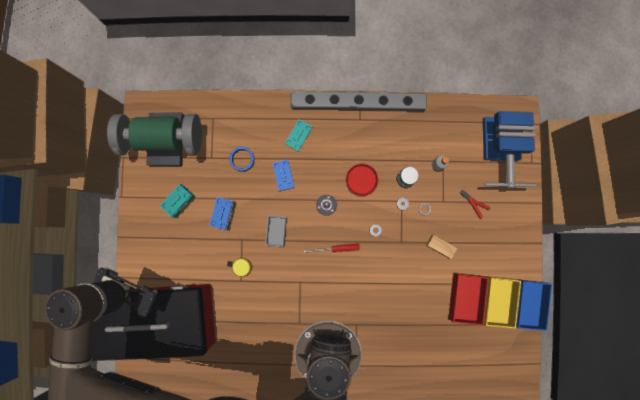

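View pics/scene0.png

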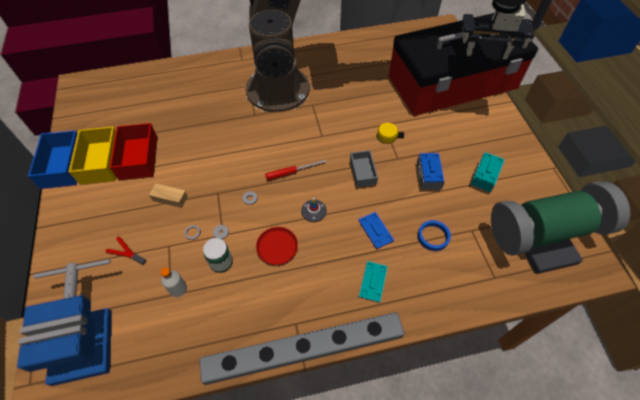

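The top view shows the cone at (327,205) and three rings at (403,203), (425,209) and (376,230). The tub is at (277,232), the blue lid at (284,175), the stock at (222,213) and the dish at (362,180). The turquoise look-alikes are at (299,134) and (177,200).

```bash
cat > h.py <<'E'
import numpy as np,cv2
from plant import r,capture,camera_model
def cam(n):
    m=camera_model(n);return m["camera_matrix"],m["k1"],cv2.Rodrigues(m["rvec"])[0],m["tvec"]
def p2w(m,uv,z=0.):
    K,k,R,t=m; uv=np.atleast_2d(np.float64(uv)); d=np.array([k,0,0,0,0])
    q=cv2.undistortPoints(uv[:,None],K,d)[:,0]; ray=np.c_[q,np.ones(len(q))]@R; c=-R.T@t
    return c+ray*((z-c[2])/ray[:,2])[:,None]
def w2p(m,P):
    K,k,R,t=m; return cv2.projectPoints(np.atleast_2d(np.float64(P)),cv2.Rodrigues(R)[0],t,K,np.array([k,0,0,0,0]))[0][:,0]
def snap(n,f=None):
    m=cam(n); im=capture(n)
    if f: cv2.imwrite(f"pics/{f}.png",im[:,:,::-1])
    return im,m
def go(x,y,z,yaw=None):
    s=r.get_state(); p=s["tcp_pos"]; a=s["eef_rot"][2]; R=cv2.Rodrigues  # tool: x=(c,s) y=(s,-c) z down
    c,sn=np.cos(np.radians(a)),np.sin(np.radians(a)); d=np.array([x,y,z])-p
    t=np.array([c*d[0]+sn*d[1],sn*d[0]-c*d[1],-d[2]])/.12
    ro=0 if yaw is None else -((((yaw-a)+180)%360)-180)/360
    print("shift",t.round(4),"turn",round(ro,4),"| now",p.round(4),round(a,1),"mm",(np.linalg.norm(d)*1e3).round(),"rows",np.ceil(max(np.linalg.norm(d)/.0625,abs(ro)*360/10.7)))
E
python3 - <<'E'
from h import *
m=cam("top")
for n,uv,z in [("cone",(327,205),.05),("rA",(403,203),.004),("rB",(425,209),.004),("rC",(376,230),.004),("dish",(362,180),.018),("tub",(277,232),.05),("lid",(284,175),.012),("stock",(222,213),.058),("glue",(441,163),.1),("tin",(408,177),.09),("driver",(345,248),.01),("offcut",(442,247),.03),("pliers",(476,205),.01)]:
    w=p2w(m,uv,z)[0]; print(n,w.round(3),np.hypot(*w[:2]).round(3))
M=cam("wrist");c=-M[2].T@M[3];print("wristcam",c,M[2][2], r.get_state()["tcp_pos"])
E
```

```text
cone [0.539 0.009 0.05 ] 0.539
rA [ 0.553 -0.269  0.004] 0.615
rB [ 0.532 -0.35   0.004] 0.637
rC [ 0.453 -0.171  0.004] 0.484
dish [ 0.634 -0.117  0.018] 0.644
tub [0.441 0.185 0.05 ] 0.478
lid [0.649 0.168 0.012] 0.67
stock [0.504 0.382 0.058] 0.633
glue [ 0.689 -0.386  0.1  ] 0.79
tin [ 0.639 -0.272  0.09 ] 0.694
driver [ 0.387 -0.058  0.01 ] 0.391
offcut [ 0.395 -0.407  0.03 ] 0.567
pliers [ 0.549 -0.54   0.01 ] 0.77
wristcam [0.32978496 0.59557676 0.38240132] [-0.27832527  0.11175587 -0.95396314] [0.25324659 0.62525143 0.23672704]
```

```bash
python3 -c "
from h import *
go(.5,.08,.3,0)"
```

```text
shift [ 3.6118  3.4393 -0.5273] turn -0.0613 | now [0.2532 0.6253 0.2367] -22.1 mm 602.0 rows 10.0
```

drive_tool --increments '[[[1,1,1,-0.5,-0.061],[1,1,1,-0.5,-0.061],[1,1,1,-0.5,-0.061]]]'

```text
time_s: 0.48
tcp_pos: [0.32, 0.4674, 0.2979]
eef_rot: [180.0, 0.0, 0.1]
contact_force: [0.8, -0.6, 0.7]
gripper_width: 0.0875
gripper_force: 0.0
```

drive_tool --increments '[[[1,0.38,0.81,0,0],[1,0.38,0.81,0,0]]]'

```text
time_s: 0.72
tcp_pos: [0.3654, 0.3698, 0.2978]
eef_rot: [-180.0, -0.0, -0.1]
contact_force: [0.3, 1.0, -0.4]
gripper_width: 0.0878
gripper_force: 0.0
```

drive_tool --increments '[[[1,0.38,0.81,0,0],[1,0.38,0.81,0,0]]]'

```text
time_s: 0.98
tcp_pos: [0.4108, 0.2726, 0.2975]
eef_rot: [180.0, 0.0, -0.1]
contact_force: [1.5, 0.8, 0.4]
gripper_width: 0.0879
gripper_force: 0.0
```

drive_tool --increments '[[[1,0.38,0.81,0,0],[1,0.38,0.81,0,0]]]'

```text
time_s: 1.23
tcp_pos: [0.4562, 0.1754, 0.2975]
eef_rot: [-180.0, 0.0, -0.1]
contact_force: [0.5, -0.1, -0.7]
gripper_width: 0.0876
gripper_force: 0.0
```

drive_tool --increments '[[[1,0.38,0.81,0,0],[1,0.38,0.81,0,0],[1,0.38,0.81,0,0],[1,0.38,0.81,0,0]]]'

```text
time_s: 1.72
tcp_pos: [0.5012, 0.0801, 0.2972]
eef_rot: [180.0, 0.0, -0.1]
contact_force: [0.0, -0.7, 0.2]
gripper_width: 0.0874
gripper_force: 0.0
```

```bash
python3 -c "
from h import *
s=r.get_state();print(s['tcp_pos'],s['eef_rot'],s['time_s'])
im,m=snap('wrist','w1')
for P in [(.539,.009,0),(.441,.185,.05),(.649,.168,.012),(.634,-.117,.018)]: print(P,w2p(m,P))
"
```

```text
[0.50116887 0.08012849 0.29723898] [ 1.79998040e+02  3.53288624e-02 -1.46202324e-01] 1.725
(0.539, 0.009, 0) [[366.8893007  136.28626151]]
(0.441, 0.185, 0.05) [[243.78482814 211.35130926]]
(0.649, 0.168, 0.012) [[251.3543188   52.88821209]]
(0.634, -0.117, 0.018) [[468.08706823  64.12225749]]
```

View pics/w1.png

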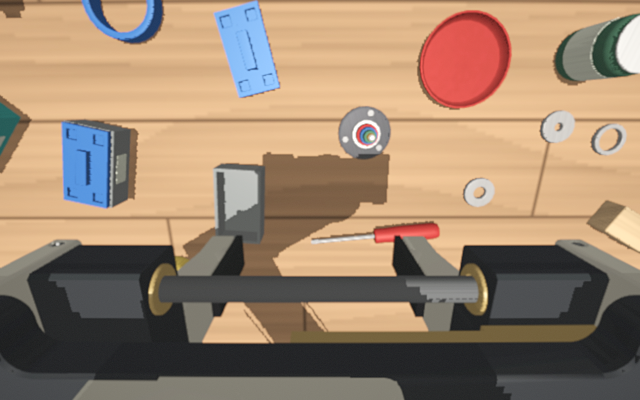

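The wrist view shows the cone flange at (364,132) and the rings at (557,127), (609,138) with the wide bore, and (479,193). The lid is at (248,48), the stock at (88,163), the tub at (240,200) and the dish at (465,58).

```bash
cat >> h.py <<'E'
def masks(im):
    hsv=cv2.cvtColor(im,cv2.COLOR_RGB2HSV); return hsv
def rect_world(im,m,lo,hi,z,near,rad=60,ctr=None):
    """minAreaRect (in world plane z) of hsv-range blob nearest world point near"""
    hsv=cv2.cvtColor(im,cv2.COLOR_RGB2HSV); M=cv2.inRange(hsv,lo,hi)
    n,L,S,C=cv2.connectedComponentsWithStats(M); uv=w2p(m,near)[0]
    b=[i for i in range(1,n) if S[i,4]>60]; i=min(b,key=lambda i:np.linalg.norm(C[i]-uv))
    cs,_=cv2.findContours((L==i).astype(np.uint8),cv2.RETR_EXTERNAL,cv2.CHAIN_APPROX_NONE)
    W=p2w(m,max(cs,key=len)[:,0],z)[:,:2]
    q=cv2.minAreaRect((W*1000).astype(np.float32)); return i,S[i],q,W
def rings(im,m,z=.008):
    hsv=cv2.cvtColor(im,cv2.COLOR_RGB2HSV); M=cv2.inRange(hsv,(0,0,110),(180,60,255))
    cs,h=cv2.findContours(M,cv2.RETR_CCOMP,cv2.CHAIN_APPROX_NONE); out=[]
    for k,c in enumerate(cs):
        if h[0][k][3]>=0 or len(c)<20: continue
        W=p2w(m,c[:,0]+0.,z)[:,:2]*1000; (x,y),(a,b),_=cv2.fitEllipse(W.astype(np.float32))
        if not(38<a and b<56): continue
        ch=h[0][k][2]; bo=None;best=0
        while ch>=0:
            if len(cs[ch])>best and len(cs[ch])>=8:
                best=len(cs[ch]);e=cv2.fitEllipse((p2w(m,cs[ch][:,0]+0.,z)[:,:2]*1000).astype(np.float32)); bo=np.round([*e[0],*e[1]],1)
            ch=h[0][ch][0]
        out.append((np.round([x,y,a,b],1),bo))
    return out
E
python3 - <<'E'
from h import *
im=cv2.imread('pics/w1.png')[:,:,::-1].copy(); m=cam('wrist')
for o in rings(im,m): print(o)
for n,z,near in [('lid',.012,(.649,.168,.012)),('stock',.058,(.504,.382,.058))]:
    print(n,rect_world(im,m,(100,80,80),(125,255,255),z,near)[1:3])
print('dish',rect_world(im,m,(0,120,80),(6,255,255),.018,(.634,-.117,.018))[1:3])
for uv in [(364,132),(557,127),(609,138),(479,193)]: print(uv,im[uv[1]-12:uv[1]+13:4,uv[0]].tolist())
print(cv2.cvtColor(im,cv2.COLOR_RGB2HSV)[[190,200,132,132,45],[250,225,350,557,240]])
E
```

```text
(array([ 456. , -163.8,   44.5,   46.6]), array([ 456.2, -163.7,   16.7,   19.4]))
(array([ 535.8, -342.7,   43.9,   46.8]), array([ 535.9, -342.7,   30.9,   32.8]))
(array([ 553.6, -262.2,   44.6,   46.2]), array([ 553.4, -262.1,   10.8,   11.2]))
(array([706.9, 226.1,  42.9,  51. ]), None)
lid (array([ 214,    1,   65,   96, 3829], dtype=int32), ((651.1748046875, 173.39187622070312), (106.22257995605469, 57.37247085571289), 13.332780838012695))
stock (array([  62,  122,   49,   86, 3613], dtype=int32), ((507.2935485839844, 386.9031982421875), (61.274375915527344, 106.02547454833984), 76.888916015625))
dish (array([ 419,   10,   92,   99, 6966], dtype=int32), ((638.1026611328125, -111.21391296386719), (116.78777313232422, 118.65877532958984), 13.096430778503418))
(364, 132) [[236, 234, 228], [195, 127, 121], [79, 94, 138], [73, 109, 136], [96, 144, 111], [76, 121, 137], [230, 131, 133]]
(557, 127) [[212, 209, 204], [212, 208, 204], [211, 188, 169], [239, 197, 150], [182, 180, 175], [216, 213, 208], [214, 211, 207]]
(609, 138) [[210, 208, 204], [233, 192, 149], [234, 193, 149], [229, 189, 145], [232, 191, 146], [239, 197, 152], [145, 143, 140]]
(479, 193) [[217, 214, 209], [214, 211, 207], [232, 191, 145], [229, 189, 144], [142, 123, 108], [218, 214, 210], [215, 209, 203]]
[[ 53   5 194]
 [ 45   6 157]
 [120   2 146]
 [ 21   9 210]
 [105 118 247]]
```

drive_tool --increments '[[[0.36,0.07,0.88,0.25,0],[0.36,0.07,0.88,0.25,0]]]'

```text
time_s: 2.02
tcp_pos: [0.5094, -0.0251, 0.2672]
eef_rot: [-180.0, -0.0, 0.1]
contact_force: [0.2, -0.7, 0.9]
gripper_width: 0.0726
gripper_force: 0.0
```

drive_tool --increments '[[[0.36,0.07,0.88,0.25,0],[0.36,0.07,0.88,0.25,0]]]'

```text
time_s: 2.28
tcp_pos: [0.5178, -0.1315, 0.2371]
eef_rot: [-180.0, -0.0, 0.0]
contact_force: [1.0, 0.4, 0.5]
gripper_width: 0.06
gripper_force: 0.0
```

drive_tool --increments '[[[0.36,0.07,0.88,0.25,0],[0.36,0.07,0.88,0.25,0]]]'

```text
time_s: 2.52
tcp_pos: [0.5264, -0.2372, 0.2069]
eef_rot: [-180.0, 0.0, 0.0]
contact_force: [1.2, 0.2, 0.2]
gripper_width: 0.0598
gripper_force: 0.0
```

drive_tool --increments '[[[0.36,0.08,0.88,0.25,0],[0.36,0.08,0.88,0.25,0],[0.36,0.08,0.88,0.25,0],[0.36,0.08,0.88,0.25,0]]]'

```text
time_s: 3.02
tcp_pos: [0.5359, -0.3412, 0.1774]
eef_rot: [-180.0, 0.0, -0.0]
contact_force: [-0.3, 0.6, 1.0]
gripper_width: 0.0597
gripper_force: 0.0
```

```bash
python3 -c "
from h import *
s=r.get_state();print(s['tcp_pos'],s['eef_rot'],s['time_s'])
im,m=snap('wrist','w2')
for o in rings(im,m): print(o)
"
```

```text
[ 0.53587723 -0.34116006  0.17739741] [-1.79985935e+02  2.38190046e-02 -3.63561500e-02] 3.025
(array([ 536.1, -346.4,   44.1,   44.4]), array([ 536.5, -346.2,   32. ,   32.9]))
(array([ 554. , -266.3,   44. ,   44.6]), array([ 554.1, -266.4,   11.8,   12.7]))
```

View pics/w2.png

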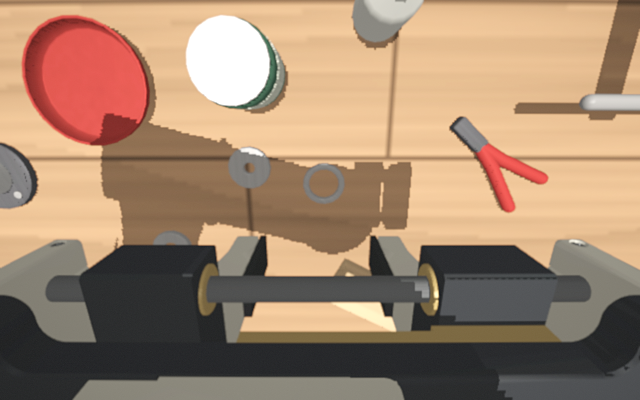

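The big-bore ring is at (323,183) under the shadow, the next one at (249,167), and the fingers sit symmetrically about u≈317. I'll grasp the red-bore ring.

drive_tool --increments '[[[0.36,0,0.042,1,0],[0.36,0,0.042,1,0],[0.36,0,0.042,1,0]]]'

```text
time_s: 3.45
tcp_pos: [0.5331, -0.3448, 0.0543]
eef_rot: [-179.8, 0.4, -0.0]
contact_force: [-0.5, 0.6, 0.6]
gripper_width: 0.0595
gripper_force: 0.0
```

drive_tool --increments '[[[0.36,0,0,0.36,0],[0.36,0,0,0.36,0],[0.36,0,0,0.36,0]]]'

```text
time_s: 3.82
tcp_pos: [0.5374, -0.3474, 0.0174]
eef_rot: [179.9, -0.2, -0.0]
contact_force: [0.6, -0.4, 0.5]
gripper_width: 0.0598
gripper_force: 0.0
```

drive_tool --increments '[[[-1,0,0,0,0],[-1,0,0,0,0],[-1,0,0,0,0],[-1,0,0,0,0]]]' --squeeze 15

```text
time_s: 4.32
tcp_pos: [0.5365, -0.3475, 0.016]
eef_rot: [180.0, -0.1, -0.1]
contact_force: [-1.0, 1.7, 7.5]
gripper_width: 0.0445
gripper_force: 15.0
```

drive_tool --increments '[[[-1,0,0,-1,0],[-1,0,0,-1,0],[-1,0,0,-1,0]]]'

```text
time_s: 4.7
tcp_pos: [0.5385, -0.3486, 0.1405]
eef_rot: [179.8, -0.5, -0.0]
contact_force: [-0.2, -0.5, -0.6]
gripper_width: 0.0443
gripper_force: 15.0
```

```bash
python3 -c "
from h import *
s=r.get_state();print(s['tcp_pos'],s['eef_rot'],s['time_s'])
im,m=snap('wrist','w3')
go(.48,.009,.13)
"
```

```text
[ 0.53845052 -0.34857249  0.14048691] [ 1.79781311e+02 -5.31128266e-01 -4.95344751e-02] 4.7
shift [-0.4781 -2.9718  0.0618] turn 0 | now [ 0.5368 -0.3477  0.1374] -0.1 mm 361.0 rows 6.0
```

View pics/w3.png

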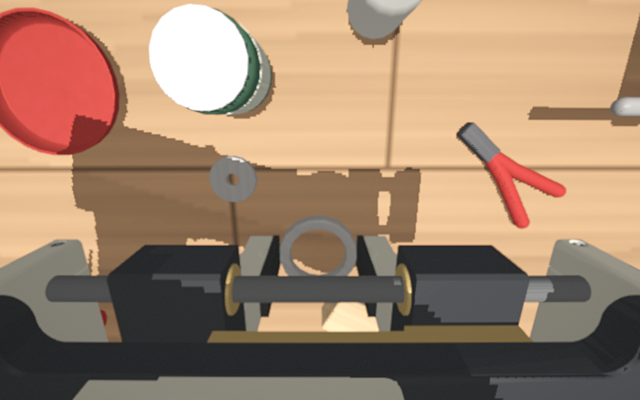

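The ring is held between the fingers at (318,250), and the yellow-bore ring stays at (233,179). Next I measure where it sits in the grasp.

```bash
cat >> h.py <<'E'
def held(im,m,dz=.008):
    """inner bore ellipse of held ring, in world, relative to tcp"""
    p=r.get_state()['tcp_pos']; hsv=cv2.cvtColor(im,cv2.COLOR_RGB2HSV); M=cv2.inRange(hsv,(0,0,60),(180,60,255))
    M[:205]=0;M[276:]=0
    cs,h=cv2.findContours(M,cv2.RETR_CCOMP,cv2.CHAIN_APPROX_NONE)
    for k,c in enumerate(cs):
        if len(c)<15: continue
        W=p2w(m,c[:,0]+0.,p[2]-dz)-p; (x,y),(a,b),_=cv2.fitEllipse((W[:,:2]*1000).astype(np.float32))
        if abs(y)<15 and abs(x)<30: print('hole' if h[0][k][3]>=0 else 'outer',np.round([x,y,a,b],1))
E
python3 - <<'E'
from h import *
im,m=snap('wrist','w4'); held(im,m); print(w2p(m,r.get_state()['tcp_pos']))
s=r.get_state();print(s['tcp_pos'],s['eef_rot'],s['gripper_width'],s['gripper_force'])
cv2.imwrite('pics/w4c.png',cv2.resize(im[200:280,230:410,::-1],None,fx=4,fy=4))
E
```

```text
outer [ 3.4  0.4 37.7 43.2]
[[318.36016887 261.88931612]]
[ 0.53554758 -0.34715012  0.13523468] [ 1.79996744e+02 -9.86816340e-02 -1.10218002e-01] 0.04452633112404826 14.99987727496773
```

View pics/w4c.png

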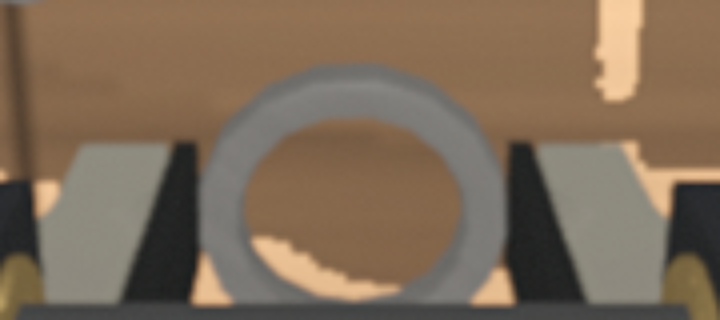

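drive_tool --increments '[[[-1,-0.18,-0.99,-0.1,0],[-1,-0.18,-0.99,-0.1,0]]]'

```text
time_s: 5.05
tcp_pos: [0.5124, -0.2273, 0.1443]
eef_rot: [-180.0, 0.2, -0.2]
contact_force: [2.0, 1.4, -0.2]
gripper_width: 0.0446
gripper_force: 15.0
```

drive_tool --increments '[[[-1,-0.18,-0.99,-0.1,0],[-1,-0.18,-0.99,-0.1,0]]]'

```text
time_s: 5.3
tcp_pos: [0.4911, -0.108, 0.1571]
eef_rot: [180.0, 0.2, -0.1]
contact_force: [1.3, 1.1, -0.8]
gripper_width: 0.0444
gripper_force: 15.0
```

drive_tool --increments '[[[-1,-0.18,-0.99,0,0],[-1,-0.18,-0.99,0,0],[-1,-0.18,-0.99,0,0],[-1,-0.18,-0.99,0,0],[-1,-0.18,-0.99,0,0]]]'

```text
time_s: 5.92
tcp_pos: [0.471, 0.0082, 0.1577]
eef_rot: [180.0, 0.1, -0.2]
contact_force: [0.5, 0.7, 0.2]
gripper_width: 0.0444
gripper_force: 15.0
```

Run:
```python
from h import *
im,m=snap('wrist','w5'); p=r.get_state()['tcp_pos'];print(p)
for dz in (.0,.004,.008,.012):
    W=(p2w(m,[(290.7,251.7),(345.7,251.7),(318.2,228.2),(318.2,275)],p[2]-dz)-p)*1000; print(dz,W[:,:2].round(1).tolist())
uv=w2p(m,(.539,.009,.0))[0];print(uv, w2p(m,(.539,.009,.07)))
u,v=uv.astype(int); u0,v0=max(u-90,0),max(v-90,0); print(u0,v0)
cv2.imwrite('pics/w5c.png',cv2.resize(im[v0:v0+150,u0:u0+180,::-1],None,fx=4,fy=4))
```

```text
[0.47112831 0.00806961 0.15786039]
0.0 [[6.2, 15.7], [6.1, -14.2], [20.0, 0.7], [-8.3, 0.8]]
0.004 [[4.1, 16.1], [4.0, -14.6], [18.3, 0.7], [-10.8, 0.8]]
0.008 [[2.0, 16.5], [1.9, -15.0], [16.5, 0.7], [-13.3, 0.8]]
0.012 [[-0.1, 16.9], [-0.2, -15.4], [14.8, 0.7], [-15.8, 0.8]]
[317.49113513 119.7568782 ] [[317.45206164 124.33732213]]
227 29
```

View pics/w5c.png

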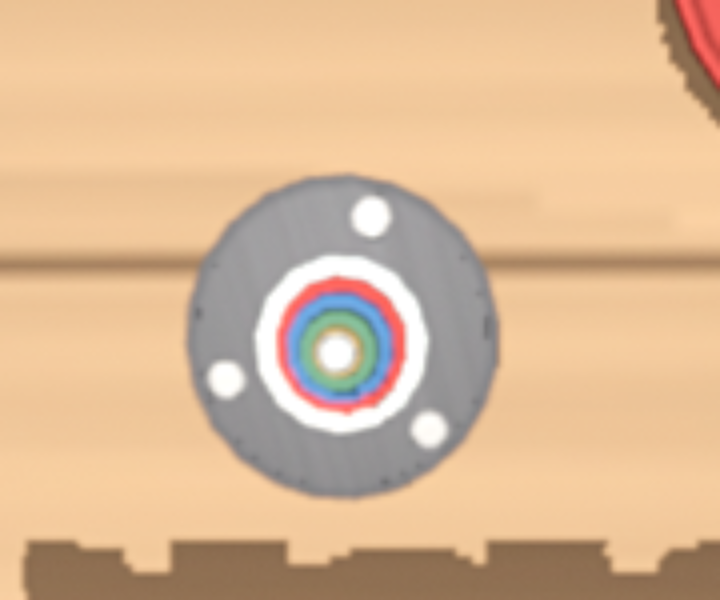

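Run:
```python
from h import *
m=cam('wrist')
print(p2w(m,(312.3,112.6),.010)[0].round(4),p2w(m,(310.5,116.8),.071)[0].round(4))
print(p2w(m,(227+341.5/4-.4,29+345/4-.4),.024)[0].round(4))
```

```text
[0.5462 0.0138 0.01  ] [0.5447 0.0141 0.071 ]
[0.5446 0.0138 0.024 ]
```

drive_tool --increments '[[[-1,0.61,-0.043,0,0],[-1,0.61,-0.043,0,0],[-1,0.61,-0.043,0.4,0],[-1,0.61,-0.043,0.658,0],[-1,0.61,-0.043,0.658,0]]]'

```text
time_s: 6.6
tcp_pos: [0.5425, 0.0126, 0.077]
eef_rot: [179.9, 0.3, -0.2]
contact_force: [-0.2, -1.2, 0.2]
gripper_width: 0.0446
gripper_force: 15.0
```

drive_tool --increments '[[[-1,0,0,0,0],[-1,0,0,0,0]]]'

```text
time_s: 6.85
tcp_pos: [0.5455, 0.0144, 0.081]
eef_rot: [-180.0, -0.2, -0.1]
contact_force: [-0.3, -0.5, -1.2]
gripper_width: 0.0446
gripper_force: 15.0
```

Run:
```python
from h import *
im,m=snap('wrist','w6'); p=r.get_state()['tcp_pos'];print(p,r.get_state()['contact_force'])
print(w2p(m,(.5453,.0139,.071)))
cv2.imwrite('pics/w6c.png',cv2.resize(im[200:280,230:410,::-1],None,fx=4,fy=4))
```

```text
[0.5453417  0.01446775 0.08089384] [ 0.99630193 -0.1426546  -0.78139031]
[[320.15995051 253.5020954 ]]
```

View pics/w6c.png

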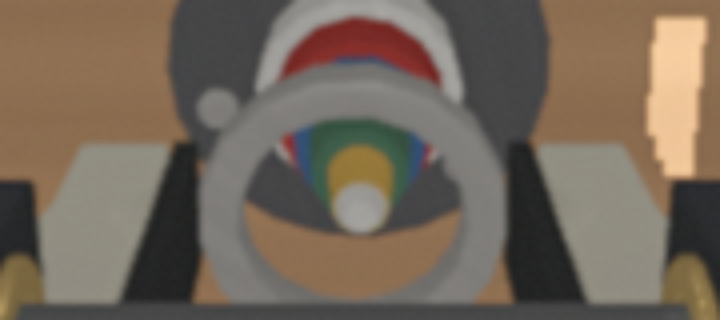

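Through the bore, the tip shows at crop (359,207) against a bore centre of (353,207). The ring is about 0.9 mm off in y and otherwise aligned.

drive_tool --increments '[[[-1,0,0.008,0.1,0],[-1,0,0.008,0.2,0],[-1,0,0.008,0.28,0],[-1,0,0.008,0.31,0],[-1,0,0.008,0.31,0]]]'

```text
time_s: 7.52
tcp_pos: [0.5446, 0.0134, 0.0419]
eef_rot: [180.0, 0.0, -0.1]
contact_force: [1.0, 0.1, -2.0]
gripper_width: 0.0444
gripper_force: 15.0
```

drive_tool --increments '[[[-0.1,0,0,0.02,0],[0.2,0,0,0.02,0],[0.36,0,0,0.02,0],[0.36,0,0,0.02,0]]]'

```text
time_s: 8.02
tcp_pos: [0.5443, 0.0133, 0.0398]
eef_rot: [180.0, 0.0, -0.1]
contact_force: [0.1, 0.7, 0.5]
gripper_width: 0.059
gripper_force: 0.0
```

drive_tool --increments '[[[0.36,0,0,-0.5,0],[0.36,0,0,-0.95,0],[0.36,-0.5,0,-0.95,0],[0.36,-0.5,0,-0.95,0],[0.36,-0.5,0,-0.95,0]]]'

```text
time_s: 8.65
tcp_pos: [0.4846, 0.0136, 0.1543]
eef_rot: [-180.0, -0.1, -0.1]
contact_force: [0.8, 0.2, -0.1]
gripper_width: 0.0591
gripper_force: 0.0
```

Run:
```python
from h import *
im,m=snap('wrist','w7'); p=r.get_state()['tcp_pos'];print(p,r.get_state()['time_s'])
uv=w2p(m,(.545,.014,.02))[0];u,v=uv.astype(int); u0,v0=max(u-90,0),max(v-70,0); print(u0,v0)
cv2.imwrite('pics/w7c.png',cv2.resize(im[v0:v0+140,u0:u0+180,::-1],None,fx=4,fy=4))
go(.456,-.165,.14)
im,m=snap('top')
print(rings(im,m))
```

```text
[0.48506028 0.0136377  0.15407209] 8.7
228 59
shift [-0.2404  1.4889  0.1173] turn 0 | now [0.4851 0.0136 0.1541] -0.1 mm 182.0 rows 3.0
[(array([ 453.2, -168.1,   41.7,   44. ]), array([ 453.7, -168.1,   18.6,   22.5])), (array([ 551.1, -266.5,   41.9,   42.5]), array([ 552.9, -266.4,   11.9,   15.5])), (array([ 708.5, -412. ,   40.9,   44.7]), None)]
```

View pics/w7c.png

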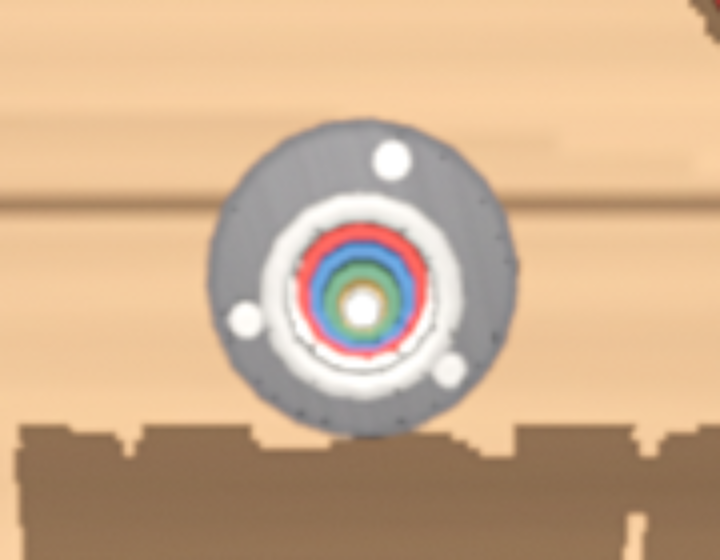

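The ring sits level on the red tier. Next is the 19 mm ring.

drive_tool --increments '[[[0.36,-0.12,0.75,0,0],[0.36,-0.12,0.75,0,0]]]'

```text
time_s: 9.0
tcp_pos: [0.4699, -0.078, 0.1532]
eef_rot: [180.0, 0.1, -0.1]
contact_force: [0.0, 0.4, -0.6]
gripper_width: 0.0597
gripper_force: 0.0
```

drive_tool --increments '[[[0.36,-0.12,0.75,0,0],[0.36,-0.12,0.75,0,0],[0.36,-0.12,0.75,0,0],[0.36,-0.12,0.75,0,0],[0.36,-0.12,0.75,0,0]]]'

```text
time_s: 9.62
tcp_pos: [0.4558, -0.1659, 0.1536]
eef_rot: [180.0, 0.0, -0.0]
contact_force: [-0.9, 0.3, -0.4]
gripper_width: 0.06
gripper_force: 0.0
```

Run:
```python
from h import *
im,m=snap('wrist','w8')
for o in rings(im,m):print(o)
o=[o for o in rings(im,m) if abs(o[0][0]-456)<30 and abs(o[0][1]+166)<30][0][0]/1000
go(o[0],o[1],.014)
```

```text
(array([ 455.9, -166.5,   44.1,   44.6]), array([ 456.3, -166.5,   18.4,   19. ]))
(array([ 552.8, -264.2,   44.4,   45.3]), array([ 552.9, -264.2,   11.4,   12.2]))
shift [9.0000e-04 5.7000e-03 1.1643e+00] turn 0 | now [ 0.4558 -0.1658  0.1537] -0.0 mm 140.0 rows 3.0
```

drive_tool --increments '[[[0.36,0,0.005,0.9,0],[0.36,0,0.005,0.9,0],[0.36,0,0.005,0.9,0]]]'

```text
time_s: 10.05
tcp_pos: [0.4531, -0.1666, 0.0434]
eef_rot: [180.0, 0.4, -0.0]
contact_force: [0.7, -0.2, 0.6]
gripper_width: 0.0598
gripper_force: 0.0
```

drive_tool --increments '[[[0.36,0,0,0.255,0],[0.36,0,0,0.255,0],[0.36,0,0,0.255,0],[0.36,0,0,0.255,0]]]'

```text
time_s: 10.55
tcp_pos: [0.4565, -0.167, 0.0168]
eef_rot: [180.0, -0.2, -0.1]
contact_force: [-0.6, 0.8, 0.4]
gripper_width: 0.0594
gripper_force: 0.0
```

drive_tool --increments '[[[-1,0,0,0,0],[-1,0,0,0,0],[-1,0,0,0,0],[-1,0,0,0,0]]]' --squeeze 15

```text
time_s: 11.05
tcp_pos: [0.4556, -0.1671, 0.0156]
eef_rot: [180.0, -0.0, -0.1]
contact_force: [-1.0, 0.6, 6.2]
gripper_width: 0.0446
gripper_force: 15.0
```

drive_tool --increments '[[[-1,0,0,-1,0],[-1,0,0,-1,0],[-1,0,0,-1,0]]]'

```text
time_s: 11.42
tcp_pos: [0.4582, -0.1673, 0.1396]
eef_rot: [180.0, -0.5, -0.1]
contact_force: [0.5, -0.2, -1.2]
gripper_width: 0.0442
gripper_force: 15.0
```

drive_tool --increments '[[[-1,0.37,-0.75,0,0],[-1,0.37,-0.75,0,0]]]'

```text
time_s: 11.68
tcp_pos: [0.5002, -0.0759, 0.1347]
eef_rot: [-180.0, 0.0, -0.1]
contact_force: [-0.3, -0.7, -0.6]
gripper_width: 0.0442
gripper_force: 15.0
```

drive_tool --increments '[[[-1,0.37,-0.75,0,0],[-1,0.37,-0.75,0,0],[-1,0.37,-0.75,0,0],[-1,0.37,-0.75,0,0],[-1,0.37,-0.75,0,0]]]'

```text
time_s: 12.3
tcp_pos: [0.5438, 0.0119, 0.1348]
eef_rot: [180.0, 0.1, -0.1]
contact_force: [-0.7, 0.1, -0.9]
gripper_width: 0.0442
gripper_force: 15.0
```

Run:
```python
from h import *
im,m=snap('wrist','w9'); held(im,m)
go(.5443,.0133,.093)
```

```text
outer [ 7.5  1.2 47.3 48.7]
hole [ 1.9  0.9 16.1 18.3]
shift [ 0.0029 -0.0116  0.3503] turn 0 | now [0.544  0.0119 0.135 ] -0.1 mm 42.0 rows 1.0
```

drive_tool --increments '[[[-1,0.003,-0.012,0.3,0],[-1,0.003,-0.012,0.42,0],[-1,0.003,-0.012,0.52,0],[-1,0.003,-0.012,0.575,0],[-1,0.003,-0.012,0.575,0]]]'

```text
time_s: 12.98
tcp_pos: [0.5449, 0.0141, 0.0662]
eef_rot: [180.0, 0.0, -0.1]
contact_force: [0.1, 0.1, -0.1]
gripper_width: 0.0439
gripper_force: 15.0
```

drive_tool --increments '[[[-1,0,0,0.02,0],[-0.1,0,0,0.025,0],[0.2,0,0,0.025,0],[0.36,0,0,0.025,0],[0.36,0,0,0.025,0]]]'

```text
time_s: 13.6
tcp_pos: [0.5449, 0.0142, 0.0633]
eef_rot: [-180.0, -0.0, -0.1]
contact_force: [-0.1, 0.1, 0.4]
gripper_width: 0.0588
gripper_force: 0.0
```

drive_tool --increments '[[[0.36,0,0,-0.4,0],[0.36,0,0,-0.75,0],[0.36,-0.5,0,-0.75,0],[0.36,-0.5,0,-0.75,0],[0.36,-0.5,0,-0.75,0]]]'

```text
time_s: 14.22
tcp_pos: [0.4852, 0.0145, 0.1538]
eef_rot: [-180.0, -0.1, -0.1]
contact_force: [0.3, -0.4, -0.3]
gripper_width: 0.0595
gripper_force: 0.0
```

Run:
```python
from h import *
im,m=snap('wrist','w10'); p=r.get_state()['tcp_pos'];print(p,r.get_state()['time_s'])
for z in (.054,.032): print(z,rings(im,m,z))
uv=w2p(m,(.545,.014,.02))[0];u,v=uv.astype(int); u0,v0=max(u-90,0),max(v-70,0)
cv2.imwrite('pics/w10c.png',cv2.resize(im[v0:v0+140,u0:u0+180,::-1],None,fx=4,fy=4))
go(.553,-.265,.154)
```

```text
[0.48552197 0.01451942 0.15358502] 14.275
0.054 []
0.032 [(array([ 554.4, -239.3,   40.6,   43.3]), array([ 554.5, -239.5,    9.5,   11.1]))]
shift [ 0.565   2.3287 -0.0035] turn 0 | now [0.4855 0.0145 0.1536] -0.1 mm 288.0 rows 5.0
```

View pics/w10c.png

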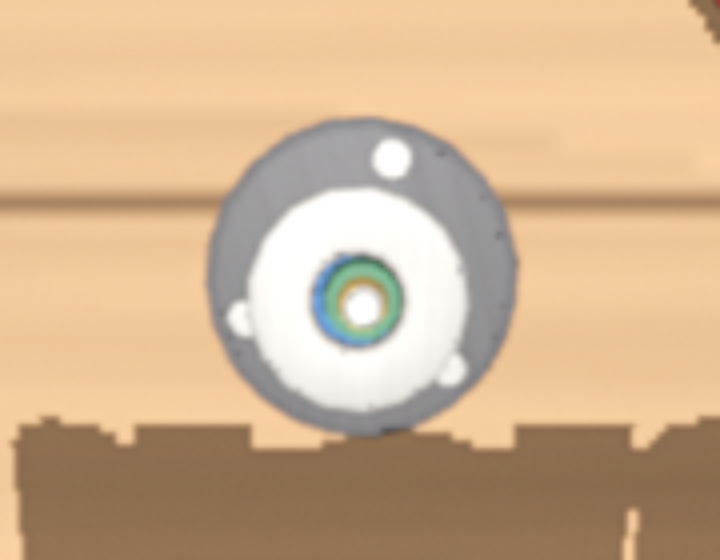

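The green ring is on, but more blue shows on its left than I expected, so I'll check its height and centre numerically.

Run:
```python
from h import *
m=cam('wrist'); p0=r.get_state()['tcp_pos']
for f,zs in (('w7',(.030,.032,.034)),('w10',(.050,.052,.054,.056,.058))):
    im=cv2.imread(f'pics/{f}.png')[:,:,::-1].copy()
    g=im.min(2); g=cv2.resize(g,None,fx=4,fy=4,interpolation=cv2.INTER_CUBIC); M=cv2.inRange(g,198,255)
    c0=(w2p(m,(.545,.014,.03))[0]*4).astype(int); box=np.zeros_like(M); cv2.circle(box,tuple(int(x) for x in c0),170,255,-1); M&=box
    M=cv2.morphologyEx(M,cv2.MORPH_OPEN,np.ones((35,35)) if f=='w10' else np.ones((9,9)))
    cs,h=cv2.findContours(M,cv2.RETR_CCOMP,cv2.CHAIN_APPROX_NONE)
    for k,c in enumerate(cs):
        if len(c)<150: continue
        for z in zs:
            W=p2w(m,(c[:,0]+.5)/4-.5,z)[:,:2]*1000; e=cv2.fitEllipse(W.astype(np.float32)); print(f,h[0][k][3]>=0,z,np.round([*e[0],*e[1]],1))
```

```text
w7 False 0.03 [543.5  15.6  43.5  49.5]
w7 False 0.032 [543.7  15.6  43.2  49.1]
w7 False 0.034 [543.9  15.6  42.9  48.7]
w7 True 0.03 [545.2  15.4  30.6  33.6]
w7 True 0.032 [545.3  15.4  30.4  33.3]
w7 True 0.034 [545.5  15.4  30.2  33.1]
w10 False 0.05 [544.2  15.1  44.1  45.4]
w10 False 0.052 [544.4  15.1  43.8  45. ]
w10 False 0.054 [544.6  15.1  43.4  44.7]
w10 False 0.056 [544.8  15.1  43.1  44.3]
w10 False 0.058 [545.   15.1  42.7  43.9]
w10 True 0.05 [544.4  15.2  20.   20.3]
w10 True 0.052 [544.6  15.2  19.8  20.1]
w10 True 0.054 [544.7  15.2  19.7  19.9]
w10 True 0.056 [544.9  15.2  19.5  19.8]
w10 True 0.058 [545.1  15.2  19.3  19.6]
```

drive_tool --increments '[[[0.36,0.19,0.78,0,0],[0.36,0.19,0.78,0,0]]]'

```text
time_s: 14.52
tcp_pos: [0.5088, -0.0807, 0.1529]
eef_rot: [180.0, 0.0, -0.1]
contact_force: [0.3, -0.5, -0.3]
gripper_width: 0.0597
gripper_force: 0.0
```

drive_tool --increments '[[[0.36,0.19,0.78,0,0],[0.36,0.19,0.78,0,0]]]'

```text
time_s: 14.78
tcp_pos: [0.5313, -0.1756, 0.1525]
eef_rot: [180.0, 0.0, -0.2]
contact_force: [-0.3, 0.4, 0.2]
gripper_width: 0.0599
gripper_force: 0.0
```

drive_tool --increments '[[[0.36,0.19,0.78,0,0],[0.36,0.19,0.78,0,0],[0.36,0.19,0.78,0,0],[0.36,0.19,0.78,0,0],[0.36,0.19,0.78,0,0]]]'

```text
time_s: 15.4
tcp_pos: [0.5529, -0.2659, 0.1531]
eef_rot: [-180.0, 0.0, -0.0]
contact_force: [-0.0, 1.0, -0.6]
gripper_width: 0.0598
gripper_force: 0.0
```

Run:
```python
from h import *
im,m=snap('wrist','w11')
R=rings(im,m);print(R)
o=min(R,key=lambda o:abs(o[0][0]-553)+abs(o[0][1]+265))[0]/1000
go(o[0],o[1],.0155)
```

```text
[(array([ 554.3, -265.4,   44. ,   44.7]), array([ 554.4, -265.2,   11.6,   12.6]))]
shift [ 0.0109 -0.0035  1.1482] turn 0 | now [ 0.553  -0.2658  0.1533] -0.0 mm 138.0 rows 3.0
```

drive_tool --increments '[[[0.36,0.005,-0.003,0.9,0],[0.36,0.005,-0.003,0.9,0],[0.36,0.005,-0.003,0.9,0]]]'

```text
time_s: 15.82
tcp_pos: [0.551, -0.265, 0.0423]
eef_rot: [-179.9, 0.4, -0.0]
contact_force: [-1.0, 0.0, 1.2]
gripper_width: 0.0596
gripper_force: 0.0
```

drive_tool --increments '[[[0.36,0,0,0.25,0],[0.36,0,0,0.25,0],[0.36,0,0,0.25,0],[0.36,0,0,0.25,0]]]'

```text
time_s: 16.32
tcp_pos: [0.5546, -0.2664, 0.0172]
eef_rot: [180.0, -0.2, -0.1]
contact_force: [-0.2, 0.0, -0.5]
gripper_width: 0.0594
gripper_force: 0.0
```

drive_tool --increments '[[[-1,0,0,0,0],[-1,0,0,0,0],[-1,0,0,0,0],[-1,0,0,0,0]]]'

```text
time_s: 16.82
tcp_pos: [0.5536, -0.2663, 0.0157]
eef_rot: [180.0, -0.0, -0.1]
contact_force: [-1.3, 1.2, 5.7]
gripper_width: 0.0442
gripper_force: 15.0
```

drive_tool --increments '[[[-1,0,0,-1,0],[-1,0,0,-1,0],[-1,0,0,-1,0]]]'

```text
time_s: 17.2
tcp_pos: [0.5563, -0.267, 0.1404]
eef_rot: [179.9, -0.5, -0.0]
contact_force: [0.2, 0.7, -1.2]
gripper_width: 0.0443
gripper_force: 15.0
```

drive_tool --increments '[[[-1,-0.03,-0.77,0,0],[-1,-0.03,-0.77,0,0]]]'

```text
time_s: 17.45
tcp_pos: [0.549, -0.1722, 0.1344]
eef_rot: [-180.0, 0.1, -0.1]
contact_force: [0.7, 0.3, -0.5]
gripper_width: 0.044
gripper_force: 15.0
```

drive_tool --increments '[[[-1,-0.03,-0.77,0,0],[-1,-0.03,-0.77,0,0]]]'

```text
time_s: 17.7
tcp_pos: [0.5457, -0.0792, 0.1344]
eef_rot: [-180.0, 0.1, -0.0]
contact_force: [0.5, -0.1, -0.7]
gripper_width: 0.0443
gripper_force: 15.0
```

drive_tool --increments '[[[-1,-0.03,-0.78,0,0],[-1,-0.03,-0.78,0,0],[-1,-0.03,-0.78,0,0],[-1,-0.03,-0.78,0,0],[-1,-0.03,-0.78,0,0]]]'

```text
time_s: 18.32
tcp_pos: [0.5428, 0.0113, 0.1348]
eef_rot: [180.0, 0.0, -0.2]
contact_force: [0.5, -0.7, -0.3]
gripper_width: 0.0439
gripper_force: 15.0
```

Run:
```python
from h import *
im,m=snap('wrist','w12'); held(im,m)
go(.5443,.0133,.077)
```

```text
outer [ 7.7  1.3 47.1 48.8]
hole [ 2.1  1.   9.6 11.7]
shift [ 0.0118 -0.0169  0.4828] turn 0 | now [0.5429 0.0113 0.1349] -0.2 mm 58.0 rows 1.0
```

drive_tool --increments '[[[-1,0.011,-0.016,0.2,0],[-1,0.011,-0.016,0.32,0],[-1,0.011,-0.016,0.42,0],[-1,0.011,-0.016,0.48,0],[-1,0.011,-0.016,0.48,0]]]'

```text
time_s: 19.0
tcp_pos: [0.5441, 0.0139, 0.0772]
eef_rot: [180.0, 0.1, -0.1]
contact_force: [-0.3, 0.7, -0.4]
gripper_width: 0.0443
gripper_force: 15.0
```

drive_tool --increments '[[[-1,0,0,0.02,0],[-0.1,0,0,0.025,0],[0.2,0,0,0.025,0],[0.36,0,0,0.025,0],[0.36,0,0,0.025,0]]]'

```text
time_s: 19.62
tcp_pos: [0.5444, 0.0141, 0.0747]
eef_rot: [-180.0, -0.0, -0.1]
contact_force: [1.1, 0.2, 0.3]
gripper_width: 0.059
gripper_force: 0.0
```

drive_tool --increments '[[[0.36,0,0,-0.4,0],[0.36,0,0,-0.66,0],[0.36,-0.5,0,-0.66,0],[0.36,-0.5,0,-0.66,0],[0.36,-0.5,0,-0.66,0]]]'

```text
time_s: 20.25
tcp_pos: [0.4847, 0.0143, 0.1544]
eef_rot: [-180.0, -0.1, -0.0]
contact_force: [0.1, 0.4, -0.4]
gripper_width: 0.0601
gripper_force: 0.0
```

Run:
```python
from h import *
im,m=snap('wrist','w13'); p=r.get_state()['tcp_pos'];print(p,r.get_state()['time_s'])
a=im
uv=w2p(m,(.545,.014,.02))[0];u,v=uv.astype(int); u0,v0=max(u-90,0),max(v-70,0)
a=cv2.resize(im[v0:v0+140,u0:u0+140],None,fx=4,fy=4)
s,ms=snap('scene'); q=w2p(ms,(.545,.014,.04))[0].astype(int); print(q)
b=cv2.resize(s[q[1]-30:q[1]+30,q[0]-20:q[0]+10],None,fx=7,fy=7); b=cv2.copyMakeBorder(b,0,560-b.shape[0],0,0,0)
cv2.imwrite('pics/w13c.png',np.hstack([a,b])[:,:,::-1])
g=cv2.resize(im.min(2),None,fx=4,fy=4,interpolation=cv2.INTER_CUBIC); M=cv2.inRange(g,198,255)
c0=(w2p(m,(.545,.014,.03))[0]*4).astype(int); box=np.zeros_like(M); cv2.circle(box,tuple(int(x) for x in c0),170,255,-1); M&=box
M=cv2.morphologyEx(M,cv2.MORPH_OPEN,np.ones((35,35)))
cs,h=cv2.findContours(M,cv2.RETR_CCOMP,cv2.CHAIN_APPROX_NONE)
for k,c in enumerate(cs):
    if len(c)<100: continue
    W=p2w(m,(c[:,0]+.5)/4-.5,.065)[:,:2]*1000; e=cv2.fitEllipse(W.astype(np.float32)); print(h[0][k][3]>=0,np.round([*e[0],*e[1]],1))
```

```text
[0.48507666 0.01441081 0.15422484] 20.3
[313 204]
False [544.2  15.   43.5  44.3]
True [544.2  15.   12.9  13.1]
```

View pics/w13c.png

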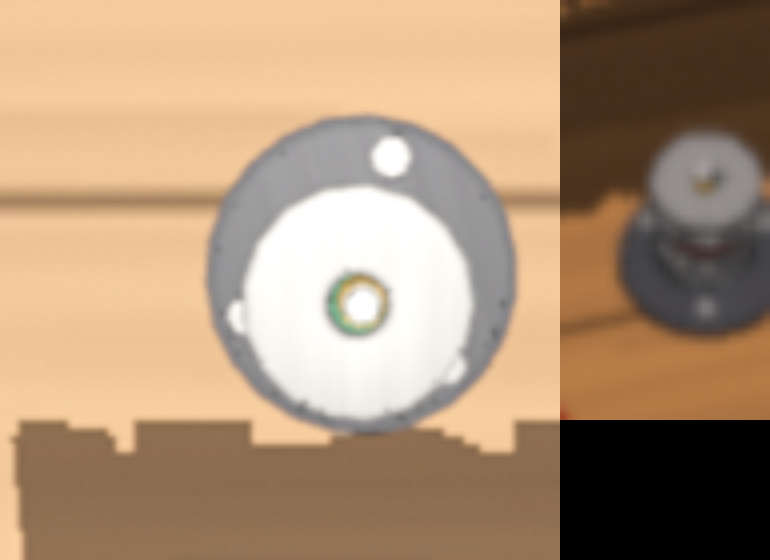

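The yellow ring is seated flat (outer circle centred at crop (358,302), bore showing the tip), so all three are on the cone. Next I'll locate the tub.

Run:
```python
from h import *
im=cv2.imread('pics/w13.png')[:,:,::-1].copy(); m=cam('wrist')
near=(.444,.19,.051); print(w2p(m,near))
print(rect_world(im,m,(0,0,20),(180,60,255),.051,near)[1:3])
im,mt=snap('top'); print(rect_world(im,mt,(0,0,20),(180,70,255),.051,near)[1:3])
go(.5443,.0138,.0705)
```

```text
[[128.95725174 245.61166426]]
(array([    0,   175,   640,   225, 90641], dtype=int32), ((380.927001953125, 13.626678466796875), (723.1351318359375, 259.0205993652344), 89.8779067993164))
(array([216, 196,  19,  34,  93], dtype=int32), ((513.7144165039062, 361.90087890625), (123.72461700439453, 58.297245025634766), 18.011014938354492))
shift [0.4932 0.0038 0.6939] turn 0 | now [0.4851 0.0143 0.1538] -0.1 mm 102.0 rows 2.0
```

drive_tool --increments '[[[0.36,0.493,0.004,0,0],[0.36,0.493,0.004,0.3,0],[0.36,0.493,0.004,0.6,0],[0.36,0.493,0.004,0.69,0],[0.36,0.493,0.004,0.69,0]]]'

```text
time_s: 21.02
tcp_pos: [0.5437, 0.0135, 0.0706]
eef_rot: [180.0, 0.1, -0.1]
contact_force: [-0.6, -0.0, 0.5]
gripper_width: 0.0596
gripper_force: 0.0
```

drive_tool --increments '[[[0.36,0,0,0,0],[-1,0,0,0,0],[-1,0,0,0,0],[-1,0,0,0,0],[-1,0,0,0,0]]]'

```text
time_s: 21.65
tcp_pos: [0.5439, 0.0138, 0.0718]
eef_rot: [-180.0, -0.1, -0.1]
contact_force: [-2.0, 1.5, 6.8]
gripper_width: 0.0445
gripper_force: 15.0
```

drive_tool --increments '[[[-1,0,0,-0.2,0],[-1,0,0,-0.5,0],[-1,0,0,-0.8,0],[-1,0,0,-0.8,0]]]'

```text
time_s: 22.15
tcp_pos: [0.5452, 0.0141, 0.17]
eef_rot: [-179.9, -0.3, -0.1]
contact_force: [-0.6, 0.8, -0.3]
gripper_width: 0.0443
gripper_force: 15.0
```

drive_tool --increments '[[[-1,-0.55,-0.5,-0.15,0],[-1,-0.55,-0.5,-0.15,0]]]'

```text
time_s: 22.4
tcp_pos: [0.4757, 0.0742, 0.1845]
eef_rot: [180.0, 0.1, -0.1]
contact_force: [1.4, 0.8, 0.4]
gripper_width: 0.0444
gripper_force: 15.0
```

drive_tool --increments '[[[-1,-0.55,-0.5,-0.15,0],[-1,-0.55,-0.5,-0.15,0],[-1,-0.55,-0.5,-0.15,0],[-1,-0.55,-0.5,-0.15,0]]]'

```text
time_s: 22.9
tcp_pos: [0.4116, 0.1337, 0.2026]
eef_rot: [180.0, 0.0, -0.1]
contact_force: [-0.2, -0.2, -0.1]
gripper_width: 0.0441
gripper_force: 15.0
```

Run:
```python
from h import *
im,m=snap('wrist','w14'); p=r.get_state()['tcp_pos'];print(p)
print(w2p(m,(.444,.19,.051)),w2p(m,(.444,.19,.0)))
cv2.imwrite('pics/w14s.png',im[:,:,::-1])
```

```text
[0.41173148 0.13341272 0.20243313]
[[262.37320193 156.9417038 ]] [[270.12583421 149.58497497]]
```

View pics/w14s.png

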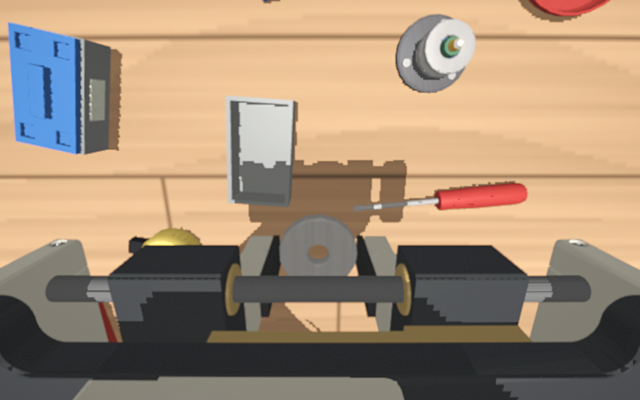

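The tub rim corners are near (227,97), (297,101), (291,205) and (227,204). The yellow ring is in the jaws at (318,250) and two rings remain on the cone. The stock lid is near (45,90).

Run:
```python
from h import *
im=cv2.imread('pics/w14.png')[:,:,::-1].copy(); m=cam('wrist')
W=p2w(m,[(227,97),(297,101),(291,205),(227,204)],.051)[:,:2]*1000; print(W.round(1).tolist(),W.mean(0),cv2.minAreaRect(W.astype(np.float32)))
roi=np.zeros_like(im); roi[85:215,215:310]=im[85:215,215:310]
hsv=cv2.cvtColor(roi,cv2.COLOR_RGB2HSV); M=cv2.inRange(hsv,(0,0,60),(180,50,255)); M=cv2.morphologyEx(M,cv2.MORPH_OPEN,np.ones((3,3)))
n,L,S,C=cv2.connectedComponentsWithStats(M);i=1+S[1:,4].argmax();print(S[i])
P=np.argwhere(L==i)[:,::-1]+0.; W=p2w(m,P,.051)[:,:2]*1000; print(cv2.minAreaRect(W.astype(np.float32)))
```

```text
[[501.3, 219.9], [497.5, 153.7], [393.3, 162.5], [394.6, 229.8]] [446.66005747 191.46858928] ((446.021240234375, 191.77293395996094), (67.22167205810547, 108.8881607055664), 85.1938247680664)
[ 226   96   69  111 7069]
((447.1455078125, 192.52505493164062), (65.90852355957031, 107.48875427246094), 85.93409729003906)
```

drive_tool --increments '[[[-1,0.486,-0.472,0.2,0.0128],[-1,0.486,-0.472,0.6,0.0128],[-1,0.486,-0.472,0.6,0.0128],[-1,0.486,-0.472,0.6,0.0128]]]'

```text
time_s: 23.45
tcp_pos: [0.4704, 0.1895, 0.1309]
eef_rot: [179.9, 0.0, -4.7]
contact_force: [0.0, 0.1, -0.9]
gripper_width: 0.0442
gripper_force: 15.0
```

drive_tool --increments '[[[-1,0,0,0.3,0],[-1,0,0,0.5,0],[-1,0,0,0.54,0],[-1,0,0,0.54,0]]]'

```text
time_s: 23.95
tcp_pos: [0.4708, 0.1906, 0.0677]
eef_rot: [-179.9, -0.1, -4.7]
contact_force: [0.7, 0.9, -0.5]
gripper_width: 0.0441
gripper_force: 15.0
```

Run:
```python
from h import *
s=r.get_state();print(s['tcp_pos'],s['eef_rot'][2],s['contact_force'])
go(.470,.190,.065,-4.7)
```

```text
[0.47078272 0.19060824 0.06769633] -4.688374998817597 [ 0.65767072  0.8616211  -0.48147426]
shift [-0.0061  0.0056  0.0225] turn 0.0 | now [0.4708 0.1906 0.0677] -4.7 mm 3.0 rows 1.0
```

drive_tool --increments '[[[-0.1,0,0,0.015,0],[0.2,0,0,0.015,0],[0.36,0,0,0.015,0],[0.36,0,0,0.015,0]]]'

```text
time_s: 24.45
tcp_pos: [0.4702, 0.1905, 0.0646]
eef_rot: [-180.0, -0.0, -4.7]
contact_force: [0.2, 0.0, -0.1]
gripper_width: 0.059
gripper_force: 0.0
```

drive_tool --increments '[[[0.36,0,0,-0.5,0],[0.36,0,0,-0.85,0],[0.36,0,0,-0.85,0]]]'

```text
time_s: 24.82
tcp_pos: [0.4719, 0.1917, 0.17]
eef_rot: [-179.7, -0.3, -4.7]
contact_force: [-0.0, -0.3, -1.4]
gripper_width: 0.0596
gripper_force: 0.0
```

drive_tool --increments '[[[0.36,0.365,0.709,0,0],[0.36,0.365,0.709,0,0]]]'

```text
time_s: 25.08
tcp_pos: [0.5066, 0.1005, 0.1656]
eef_rot: [180.0, 0.1, -4.7]
contact_force: [-0.0, 0.1, -0.0]
gripper_width: 0.0598
gripper_force: 0.0
```

drive_tool --increments '[[[0.36,0.365,0.709,0,0],[0.36,0.365,0.709,0,0],[0.36,0.365,0.709,0,0],[0.36,0.365,0.709,0,0]]]'

```text
time_s: 25.58
tcp_pos: [0.543, 0.0135, 0.1655]
eef_rot: [180.0, 0.1, -4.7]
contact_force: [0.9, -0.1, -0.5]
gripper_width: 0.0594
gripper_force: 0.0
```

Run:
```python
from h import *
snap('wrist','w15'); go(.5443,.0138,.0595)
```

```text
shift [1.08e-02 2.00e-04 8.86e-01] turn 0 | now [0.543  0.0139 0.1658] -4.7 mm 106.0 rows 2.0
```

drive_tool --increments '[[[0.36,0.009,0,0.4,0],[0.36,0.009,0,0.7,0],[0.36,0.009,0,0.88,0],[0.36,0.009,0,0.88,0],[0.36,0.009,0,0.88,0]]]'

```text
time_s: 26.25
tcp_pos: [0.5451, 0.0143, 0.0617]
eef_rot: [-180.0, -0.1, -4.6]
contact_force: [0.5, 0.2, -0.1]
gripper_width: 0.0595
gripper_force: 0.0
```

drive_tool --increments '[[[-1,0,0,0,0],[-1,0,0,0,0],[-1,0,0,0,0],[-1,0,0,0,0]]]'

```text
time_s: 26.75
tcp_pos: [0.5451, 0.0137, 0.0616]
eef_rot: [-180.0, -0.1, -4.7]
contact_force: [-1.8, 1.5, 6.4]
gripper_width: 0.0442
gripper_force: 15.0
```

drive_tool --increments '[[[-1,0,0,-0.2,0],[-1,0,0,-0.5,0],[-1,0,0,-0.9,0],[-1,0,0,-0.9,0]]]'

```text
time_s: 27.25
tcp_pos: [0.5468, 0.014, 0.1728]
eef_rot: [-179.9, -0.4, -4.7]
contact_force: [-1.0, -0.7, -0.8]
gripper_width: 0.0441
gripper_force: 15.0
```

drive_tool --increments '[[[-1,-0.576,-0.706,0,0],[-1,-0.576,-0.706,0,0]]]'

```text
time_s: 27.5
tcp_pos: [0.4812, 0.104, 0.168]
eef_rot: [180.0, 0.1, -4.8]
contact_force: [0.9, 0.7, -1.2]
gripper_width: 0.0444
gripper_force: 15.0
```

drive_tool --increments '[[[-1,-0.576,-0.706,0,0],[-1,-0.576,-0.706,0,0],[-1,-0.576,-0.706,0,0],[-1,-0.576,-0.706,0,0]]]'

```text
time_s: 28.0
tcp_pos: [0.4204, 0.1935, 0.1684]
eef_rot: [180.0, 0.0, -4.6]
contact_force: [0.5, -0.7, -0.9]
gripper_width: 0.044
gripper_force: 15.0
```

Run:
```python
from h import *
snap('wrist','w16'); go(.4205,.194,.065)
```

```text
shift [-0.0017 -0.0068  0.8616] turn 0 | now [0.4206 0.1932 0.1684] -4.7 mm 103.0 rows 2.0
```

drive_tool --increments '[[[-1,0,-0.007,0.4,0],[-1,0,-0.007,0.7,0],[-1,0,-0.007,0.86,0],[-1,0,-0.007,0.86,0],[-1,0,-0.007,0.86,0]]]'

```text
time_s: 28.68
tcp_pos: [0.4212, 0.1941, 0.066]
eef_rot: [-180.0, -0.0, -4.8]
contact_force: [0.2, -0.3, 0.5]
gripper_width: 0.0442
gripper_force: 15.0
```

drive_tool --increments '[[[-0.1,0,0,0,0],[0.2,0,0,0,0],[0.36,0,0,0,0],[0.36,0,0,0,0]]]'

```text
time_s: 29.18
tcp_pos: [0.4207, 0.1947, 0.0658]
eef_rot: [-180.0, -0.0, -4.7]
contact_force: [0.1, -0.6, 0.7]
gripper_width: 0.0591
gripper_force: 0.0
```

drive_tool --increments '[[[0.36,0,0,-0.5,0],[0.36,0,0,-0.86,0],[0.36,0,0,-0.86,0]]]'

```text
time_s: 29.55
tcp_pos: [0.4223, 0.1961, 0.1724]
eef_rot: [-179.7, -0.3, -4.7]
contact_force: [0.7, 0.6, -1.7]
gripper_width: 0.0597
gripper_force: 0.0
```

drive_tool --increments '[[[0.36,0.576,0.706,0,0],[0.36,0.576,0.706,0,0]]]'

```text
time_s: 29.8
tcp_pos: [0.4829, 0.1036, 0.1684]
eef_rot: [180.0, 0.0, -4.6]
contact_force: [0.7, 0.8, -0.9]
gripper_width: 0.0594
gripper_force: 0.0
```

drive_tool --increments '[[[0.36,0.576,0.706,0,0],[0.36,0.576,0.706,0,0],[0.36,0.576,0.706,0,0],[0.36,0.576,0.706,0,0]]]'

```text
time_s: 30.3
tcp_pos: [0.5439, 0.0141, 0.1678]
eef_rot: [180.0, 0.1, -4.8]
contact_force: [0.0, 0.6, -0.3]
gripper_width: 0.0596
gripper_force: 0.0
```

Run:
```python
from h import *
im,m=snap('wrist','w17'); go(.5443,.0138,.0375)
print('dish',rect_world(im,m,(0,120,60),(6,255,255),.018,(.638,-.111,.018))[1:3])
```

```text
shift [0.0037 0.0069 1.089 ] turn 0 | now [0.5439 0.0147 0.1682] -4.7 mm 131.0 rows 3.0
dish (array([  383,     7,   129,   137, 13656], dtype=int32), ((638.1288452148438, -112.66327667236328), (117.00237274169922, 118.01616668701172), 25.791677474975586))
```

drive_tool --increments '[[[0.36,0.004,0.003,0.4,0],[0.36,0.004,0.003,0.7,0],[0.36,0.004,0.003,0.9,0],[0.36,0.004,0.003,0.9,0]]]'

```text
time_s: 30.85
tcp_pos: [0.5433, 0.0146, 0.0594]
eef_rot: [179.9, 0.2, -4.6]
contact_force: [-0.8, 0.2, -0.6]
gripper_width: 0.0594
gripper_force: 0.0
```

drive_tool --increments '[[[0.36,0,0,0.185,0],[0.36,0,0,0.185,0],[0.36,0,0,0.185,0],[-1,0,0,0.185,0],[-1,0,0,0.185,0]]]'

```text
time_s: 31.48
tcp_pos: [0.5455, 0.014, 0.0394]
eef_rot: [-180.0, -0.1, -4.7]
contact_force: [1.5, -0.6, 3.3]
gripper_width: 0.045
gripper_force: 15.3
```

drive_tool --increments '[[[-1,0,0,0,0],[-1,0,0,0,0],[-1,0,0,-0.2,0],[-1,0,0,-0.5,0],[-1,0,0,-1,0]]]'

```text
time_s: 32.1
tcp_pos: [0.5435, 0.0135, 0.158]
eef_rot: [179.9, 0.3, -4.7]
contact_force: [1.4, 0.8, -0.2]
gripper_width: 0.0447
gripper_force: 15.0
```

drive_tool --increments '[[[-1,0,0,-0.05,0],[-1,0,0,-0.05,0]]]'

```text
time_s: 32.35
tcp_pos: [0.545, 0.0141, 0.1649]
eef_rot: [-179.9, -0.1, -4.7]
contact_force: [0.0, 0.4, -0.5]
gripper_width: 0.0447
gripper_force: 15.0
```

drive_tool --increments '[[[-1,0.865,0.99,0,0],[-1,0.865,0.99,0,0],[-1,0.865,0.99,0,0],[-1,0.865,0.99,0,0],[-1,0.865,0.99,0,0]]]'

```text
time_s: 32.98
tcp_pos: [0.6377, -0.1128, 0.1627]
eef_rot: [180.0, 0.2, -4.7]
contact_force: [-0.3, 0.4, -0.6]
gripper_width: 0.0446
gripper_force: 15.0
```

Run:
```python
from h import *
im,m=snap('wrist','w18'); held(im,m); go(.638,-.113,.032)
```

```text
outer [ 2.5  0.4 40.5 41.4]
shift [0.0021 0.0044 1.0946] turn 0 | now [ 0.6378 -0.1124  0.1634] -4.7 mm 131.0 rows 3.0
```

drive_tool --increments '[[[-1,0.002,0.004,0.4,0],[-1,0.002,0.004,0.7,0],[-1,0.002,0.004,1,0],[-1,0.002,0.004,1,0]]]'

```text
time_s: 33.52
tcp_pos: [0.6364, -0.1125, 0.042]
eef_rot: [180.0, 0.3, -4.6]
contact_force: [-0.3, -1.1, 0.4]
gripper_width: 0.0445
gripper_force: 15.0
```

drive_tool --increments '[[[-1,0,0,0.09,0],[-1,0,0,0.09,0],[-0.1,0,0,0.09,0],[0.25,0,0,0.09,0],[0.25,0,0,0.09,0]]]'

```text
time_s: 34.15
tcp_pos: [0.6393, -0.1135, 0.0343]
eef_rot: [-180.0, -0.0, -4.7]
contact_force: [-0.7, 1.1, -0.3]
gripper_width: 0.0538
gripper_force: 0.0
```

drive_tool --increments '[[[0.25,0,0,-0.5,0],[0.25,0,0,-1,0],[0.25,0,0,-1,0]]]'

```text
time_s: 34.52
tcp_pos: [0.6424, -0.1136, 0.1603]
eef_rot: [-180.0, -0.6, -4.7]
contact_force: [0.4, -0.2, -0.9]
gripper_width: 0.0549
gripper_force: 0.0
```

drive_tool --increments '[[[0,-0.113,-0.774,-0.05,0],[0,-0.113,-0.774,-0.05,0]]]'

```text
time_s: 34.78
tcp_pos: [0.6328, -0.0182, 0.16]
eef_rot: [-180.0, -0.0, -4.7]
contact_force: [1.2, 0.2, -0.4]
gripper_width: 0.0449
gripper_force: 0.0
```

drive_tool --increments '[[[0,-0.113,-0.774,-0.05,0],[0,-0.113,-0.774,-0.05,0]]]'

```text
time_s: 35.02
tcp_pos: [0.6268, 0.0763, 0.1659]
eef_rot: [-180.0, -0.0, -4.6]
contact_force: [0.1, -0.9, 0.3]
gripper_width: 0.0438
gripper_force: 0.0
```

drive_tool --increments '[[[0,-0.113,-0.774,0,-0.05],[0,-0.113,-0.774,0,-0.05],[0,-0.113,-0.774,0,-0.05],[0,-0.113,-0.774,0,-0.05],[0,-0.113,-0.774,0,-0.05]]]'

```text
time_s: 35.65
tcp_pos: [0.6213, 0.1665, 0.1657]
eef_rot: [180.0, 0.0, 13.2]
contact_force: [0.8, -0.4, 0.0]
gripper_width: 0.0439
gripper_force: 0.0
```

Run:
```python
from h import *
s=r.get_state();print(s['tcp_pos'],s['eef_rot'][2],s['time_s'])
im,m=snap('wrist','w19')
for lo in (60,80,110): print(rect_world(im,m,(100,lo,60),(125,255,255),.012,(.651,.173,.012))[1:3])
M=cv2.inRange(cv2.cvtColor(im,cv2.COLOR_RGB2HSV),(0,0,90),(180,60,255))
im,m=snap('top','t2'); 
D=p2w(m,[(362,180)],.01);print(D)
```

```text
[0.62125698 0.16651837 0.16573609] 13.19201050475992 35.65
(array([ 289,  104,   59,  103, 5830], dtype=int32), ((651.9579467773438, 173.60150146484375), (103.37814331054688, 58.07640075683594), 13.143745422363281))
(array([ 289,  104,   59,  103, 5775], dtype=int32), ((651.8719482421875, 173.9685821533203), (103.37814331054688, 57.32257843017578), 13.144333839416504))
(array([ 291,  134,   56,   73, 3106], dtype=int32), ((638.1691284179688, 170.47921752929688), (75.10092163085938, 56.5217399597168), 13.141705513000488))
[[ 0.63463792 -0.11735488  0.01      ]]
```

Run:
```python
from h import *
go(.651,.1733,.0245,13.15)
```

```text
shift [0.2533 0.0018 1.1777] turn 0.0001 | now [0.6214 0.1666 0.1658] 13.2 mm 145.0 rows 3.0
```

drive_tool --increments '[[[0,-0.87,-0.3,-0.15,0],[0,-0.87,-0.3,-0.15,0]]]'

```text
time_s: 36.0
tcp_pos: [0.51, 0.1777, 0.1834]
eef_rot: [180.0, 0.1, 13.2]
contact_force: [-0.7, 0.9, 1.8]
gripper_width: 0.0434
gripper_force: 0.0
```

drive_tool --increments '[[[0,-0.87,-0.3,-0.15,0],[0,-0.87,-0.3,-0.15,0],[0,-0.87,-0.3,-0.15,0],[0,-0.87,-0.3,-0.15,0],[0,-0.87,-0.3,-0.15,0]]]'

```text
time_s: 36.62
tcp_pos: [0.4023, 0.1894, 0.2015]
eef_rot: [180.0, 0.0, 13.2]
contact_force: [-0.2, 0.8, -0.2]
gripper_width: 0.0438
gripper_force: 0.0
```

Run:
```python
from h import *
s=r.get_state();print(s['tcp_pos'],s['eef_rot'][2],s['time_s'])
im,m=snap('wrist','w20')
uv=w2p(m,(.447,.1925,.051))[0].astype(int);print(uv)
u,v=uv; v0=max(v-75,0);u0=u-75
a=cv2.resize(im[v0:v0+150,u0:u0+150],None,fx=3.6,fy=3.6)
t=cv2.imread('pics/t2.png')[:,:,::-1]; b=cv2.resize(t[160:200,342:382],(240,240)); b=cv2.copyMakeBorder(b,0,300,0,0,0)
cv2.imwrite('pics/w20c.png',np.hstack([a,b])[:,:,::-1]); print(u0,v0,a.shape)
np.savez('w20cam.npz',K=m[0],k=m[1],R=m[2],t=m[3])
```

```text
[0.4022649  0.18941269 0.2015486 ] 13.231671185599764 36.625
[325 145]
250 70 (540, 540, 3)
```

View pics/w20c.png

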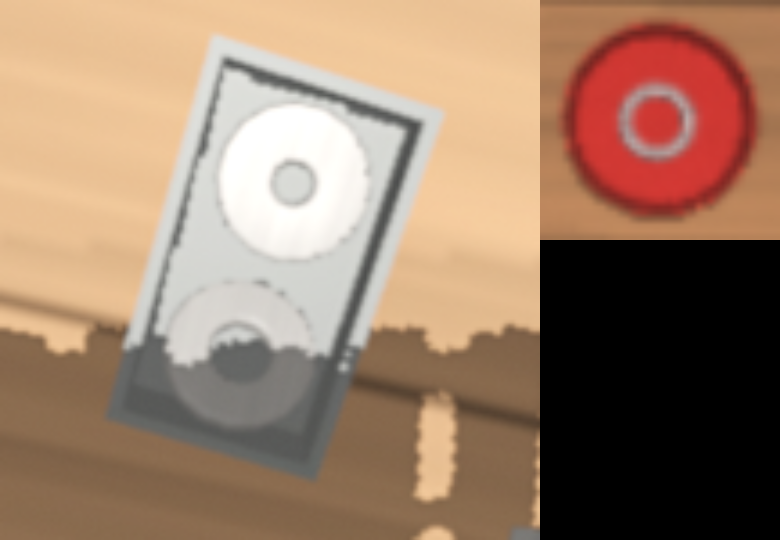

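Both rings lie flat in the tub and the red-tier ring is in the dish. The tub rim corners in the crop are (212,33), (443,112), (317,480) and (107,418).

Run:
```python
from h import *
d=np.load('w20cam.npz'); m=(d['K'],float(d['k']),d['R'],d['t'])
c=np.array([(212,33),(443,112),(317,480),(107,418)])/3.6+(250,70)-.4
W=p2w(m,c,.051)[:,:2]*1000; print(W.round(1).tolist(),W.mean(0))
for i,j in ((0,3),(1,2),(0,1),(3,2)): e=W[i]-W[j]; print(np.hypot(*e).round(1),np.degrees(np.arctan2(e[1],e[0])).round(1))
go(.651,.1733,.165,13.15)
```

```text
[[502.9, 222.4], [497.8, 159.1], [391.6, 166.1], [396.0, 229.2]] [447.06706282 194.2156952 ]
107.1 -3.6
106.5 -3.8
63.5 85.5
63.2 86.0
shift [1.9876 0.6044 0.303 ] turn 0.0002 | now [0.4022 0.1893 0.2014] 13.2 mm 252.0 rows 5.0
```

drive_tool --increments '[[[0,0.994,0.302,0.1,0],[0,0.994,0.302,0.1,0]]]'

```text
time_s: 36.92
tcp_pos: [0.5281, 0.1816, 0.1895]
eef_rot: [-180.0, -0.0, 13.3]
contact_force: [0.8, 1.3, 0.8]
gripper_width: 0.044
gripper_force: 0.0
```

drive_tool --increments '[[[0,0.994,0.302,0.2,0],[0,0.994,0.302,0.2,0],[0,0.994,0.302,0.2,0],[0,0.994,0.302,0.2,0],[0,0.994,0.302,0.2,0]]]'

```text
time_s: 37.55
tcp_pos: [0.6497, 0.1739, 0.1662]
eef_rot: [-180.0, -0.0, 13.3]
contact_force: [-0.5, -0.3, 1.0]
gripper_width: 0.0441
gripper_force: 0.0
```

Run:
```python
from h import *
im,m=snap('wrist','w21')
q=rect_world(im,m,(100,60,60),(125,255,255),.012,(.651,.173,.012)); print(q[1:3])
go(.651,.1733,.0245,13.15)
```

```text
(array([ 291,  134,   57,   98, 5399], dtype=int32), ((652.6095581054688, 174.04547119140625), (104.10562133789062, 57.38365173339844), 13.26174545288086))
shift [0.0096 0.0093 1.1851] turn 0.0005 | now [0.6496 0.1741 0.1667] 13.3 mm 142.0 rows 3.0
```

drive_tool --increments '[[[0,0.01,0.005,0.5,0],[0,0.01,0.005,0.8,0],[0,0.01,0.005,0.95,0],[0,0.01,0.005,0.95,0]]]'

```text
time_s: 38.1
tcp_pos: [0.651, 0.1738, 0.0518]
eef_rot: [180.0, 0.0, 13.3]
contact_force: [-0.1, -0.8, 0.6]
gripper_width: 0.044
gripper_force: 0.0
```

drive_tool --increments '[[[0,0,0,0.225,0],[0,0,0,0.225,0],[0,0,0,0.225,0],[-1,0,0,0.225,0],[-1,0,0,0.225,0]]]' --squeeze 20

```text
time_s: 38.72
tcp_pos: [0.6518, 0.1739, 0.0258]
eef_rot: [-180.0, -0.1, 13.3]
contact_force: [0.0, -0.4, -0.6]
gripper_width: 0.029
gripper_force: 0.0
```

drive_tool --increments '[[[-1,0,0,0,0],[-1,0,0,0,0],[-1,0,0,0,0]]]'

```text
time_s: 39.1
tcp_pos: [0.6515, 0.1737, 0.025]
eef_rot: [180.0, -0.0, 13.3]
contact_force: [-0.5, 0.2, 2.5]
gripper_width: 0.0134
gripper_force: 20.0
```

drive_tool --increments '[[[-1,0,0,-0.2,0],[-1,0,0,-0.6,0],[-1,0,0,-1,0],[-1,0,0,-1,0],[-1,0,0,-1,0]]]'

```text
time_s: 39.72
tcp_pos: [0.651, 0.1736, 0.1445]
eef_rot: [-180.0, 0.0, 13.3]
contact_force: [-0.5, -0.3, -0.9]
gripper_width: 0.0136
gripper_force: 20.0
```

Run:
```python
from h import *
im,m=snap('wrist','w22'); p=r.get_state()['tcp_pos']
for dz in (.010,.014): print(dz,rect_world(im,m,(100,60,60),(125,255,255),p[2]-dz,p-[0,0,.01])[1:3],p)
go(.447,.193,.165,-4.0)
```

```text
0.01 (array([ 265,  160,  106,  116, 8940], dtype=int32), ((670.2092895507812, 178.9075469970703), (69.44286346435547, 57.03632354736328), 13.244901657104492)) [0.65068835 0.1734173  0.1437664 ]
0.014 (array([ 265,  160,  106,  116, 8940], dtype=int32), ((668.646728515625, 178.5436553955078), (71.21874237060547, 58.494956970214844), 13.244924545288086)) [0.65068835 0.1734173  0.1437664 ]
shift [-1.6145 -0.5489 -0.1769] turn 0.048 | now [0.6507 0.1734 0.1438] 13.3 mm 206.0 rows 4.0
```

drive_tool --increments '[[[-1,-0.812,-0.275,0,0],[-1,-0.812,-0.275,0,0]]]'

```text
time_s: 40.02
tcp_pos: [0.5462, 0.1825, 0.1426]
eef_rot: [179.9, 0.2, 13.3]
contact_force: [-0.1, 0.2, 0.8]
gripper_width: 0.0137
gripper_force: 20.0
```

drive_tool --increments '[[[-1,-0.812,-0.275,0,0.048],[-1,-0.812,-0.275,0,0.048],[-1,-0.812,-0.275,0,0.048],[-1,-0.812,-0.275,0.1,0.048],[-1,-0.812,-0.275,0.1,0.048]]]'

```text
time_s: 40.65
tcp_pos: [0.4464, 0.1924, 0.131]
eef_rot: [179.9, 0.1, -4.0]
contact_force: [-0.5, -0.1, 0.0]
gripper_width: 0.0134
gripper_force: 20.0
```

Run:
```python
from h import *
go(.4458,.1929,.077,-4.0)
```

```text
shift [-0.0054 -0.004   0.4497] turn 0.0 | now [0.4464 0.1924 0.131 ] -4.0 mm 54.0 rows 1.0
```

drive_tool --increments '[[[-1,-0.005,-0.004,0.2,0],[-1,-0.005,-0.004,0.35,0],[-1,-0.005,-0.004,0.42,0],[-1,-0.005,-0.004,0.45,0],[-1,-0.005,-0.004,0.45,0]]]'

```text
time_s: 41.28
tcp_pos: [0.4463, 0.1936, 0.0789]
eef_rot: [180.0, 0.0, -4.0]
contact_force: [-0.5, 0.6, 0.3]
gripper_width: 0.0135
gripper_force: 20.0
```

drive_tool --increments '[[[-1,0,0,0.03,0],[-1,0,0,0.055,0],[-1,0,0,0.055,0]]]'

```text
time_s: 41.65
tcp_pos: [0.4459, 0.1936, 0.0722]
eef_rot: [180.0, 0.0, -4.0]
contact_force: [-0.3, -0.2, -1.0]
gripper_width: 0.0137
gripper_force: 20.0
```

drive_tool --increments '[[[-1,0,0,0.02,0],[-1,0,0,0.02,0],[-1,0,0,0.02,0]]]'

```text
time_s: 42.02
tcp_pos: [0.4462, 0.1938, 0.0708]
eef_rot: [-180.0, -0.0, -3.9]
contact_force: [-5.1, -1.2, 11.3]
gripper_width: 0.0135
gripper_force: 20.0
```

drive_tool --increments '[[[-0.4,0,0,0,0],[0,0,0,0,0],[0,0,0,0,0]]]'

```text
time_s: 42.4
tcp_pos: [0.446, 0.1935, 0.0697]
eef_rot: [180.0, 0.0, -4.0]
contact_force: [0.2, -0.2, 0.6]
gripper_width: 0.0381
gripper_force: 0.0
```

drive_tool --increments '[[[0,0,0,-0.3,0],[0,-0.3,0,-0.9,0],[0.5,-0.3,0,-0.9,0],[1,-0.3,0,-0.9,0],[1,-0.3,0,-0.9,0]]]'

```text
time_s: 43.02
tcp_pos: [0.4099, 0.1958, 0.177]
eef_rot: [180.0, 0.0, -4.0]
contact_force: [-0.1, -0.1, -0.5]
gripper_width: 0.0683
gripper_force: 0.0
```

Run:
```python
from h import *
s=r.get_state();print(s['tcp_pos'],s['eef_rot'][2],s['time_s'])
im,m=snap('wrist','w23')
for z in (.058,.063): print(z,rect_world(im,m,(100,60,60),(125,255,255),z,(.447,.194,z))[1:3])
im,m=snap('top')
print(rect_world(im,m,(100,60,60),(125,255,255),.058,(.447,.194,.058))[1:3],rect_world(im,m,(100,60,60),(125,255,255),.058,(.507,.387,.058))[1:3])
```

```text
[0.40987044 0.19580071 0.1770115 ] -3.9812490116721104 43.025
0.058 (array([ 283,   96,   69,  118, 7609], dtype=int32), ((446.7465515136719, 194.837158203125), (58.21244430541992, 104.92546844482422), 86.07881164550781))
0.063 (array([ 283,   96,   69,  118, 7609], dtype=int32), ((447.6064453125, 194.76515197753906), (57.11255645751953, 102.94294738769531), 86.07880401611328))
(array([267, 216,  18,  18, 268], dtype=int32), ((466.99346923828125, 190.6429443359375), (58.50080108642578, 60.33818817138672), 85.41621398925781)) (array([210, 197,  23,  33, 497], dtype=int32), ((504.1585693359375, 386.2021179199219), (60.546810150146484, 105.993408203125), 77.41643524169922))
```

drive_tool --increments '[[[1,0.155,-0.763,-0.1,0],[1,0.155,-0.763,-0.1,0]]]'

```text
time_s: 43.38
tcp_pos: [0.4359, 0.2879, 0.189]
eef_rot: [179.9, 0.0, -4.0]
contact_force: [0.4, 0.0, 0.4]
gripper_width: 0.0873
gripper_force: 0.0
```

drive_tool --increments '[[[1,0.155,-0.763,-0.1,0.025],[1,0.155,-0.763,-0.1,0.025],[1,0.155,-0.763,-0.1,0.025],[1,0.155,-0.763,-0.1,0.025],[1,0.155,-0.763,-0.1,0.025]]]'

```text
time_s: 44.0
tcp_pos: [0.4597, 0.3751, 0.2014]
eef_rot: [179.9, 0.0, -13.0]
contact_force: [0.9, -0.1, -0.1]
gripper_width: 0.0875
gripper_force: 0.0
```

Run:
```python
from h import *
s=r.get_state();print(s['tcp_pos'],s['eef_rot'][2],s['time_s'])
im,m=snap('wrist','w24')
near=(.506,.387,.058)
i,S,q,W=rect_world(im,m,(100,60,60),(125,255,255),.058,near);print(S,q)
# recesses: darker pixels inside
hsv=cv2.cvtColor(im,cv2.COLOR_RGB2HSV); x,y,w,h=S[:4]
g=cv2.resize(im[y:y+h,x:x+w],None,fx=5,fy=5,interpolation=cv2.INTER_CUBIC)
cv2.imwrite('pics/w24c.png',g[:,:,::-1]); print(g.shape)
uv=w2p(m,(.447,.1948,.058));print('tub',uv)
```

```text
[0.4597255  0.37511299 0.20139609] -13.011829691615036 44.0
[ 261   90   63  110 6573] ((506.9814453125, 389.7183837890625), (58.355411529541016, 104.50301361083984), 76.90906524658203)
(550, 315, 3)
tub [[500.2098075  162.27845609]]
```

View pics/w24c.png

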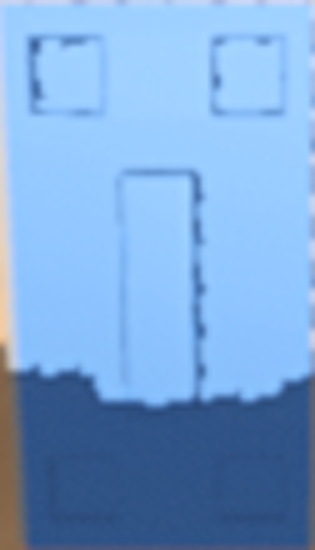

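The stock lid fills the crop, with recesses at (67,75), (249,75), (84,487) and (252,488).

Run:
```python
from h import *
m=cam('wrist')
c=np.array([(67,75),(249,75),(84,487),(252,488)])/5+(261,90)-.4
W=p2w(m,c,.058)[:,:2]*1000; print(W.round(1).tolist(),W.mean(0))
for i,j in ((0,2),(1,3),(0,1),(2,3)): e=W[i]-W[j]; print(np.hypot(*e).round(1),np.degrees(np.arctan2(e[1],e[0])).round(1))
go(.4458,.1935,.165,-4)
```

```text
[[549.4, 397.2], [541.7, 364.3], [472.2, 415.1], [464.4, 382.2]] [506.915372   389.70402984]
79.2 -13.1
79.4 -13.0
33.8 76.9
33.8 76.6
shift [0.2273 1.5019 0.3058] turn -0.025 | now [0.4598 0.3752 0.2017] -13.0 mm 186.0 rows 3.0
```

drive_tool --increments '[[[1,0.114,0.751,0.15,0],[1,0.114,0.751,0.15,0]]]'

```text
time_s: 44.3
tcp_pos: [0.452, 0.2824, 0.1834]
eef_rot: [180.0, 0.0, -13.0]
contact_force: [-0.0, 0.4, 1.0]
gripper_width: 0.0871
gripper_force: 0.0
```

drive_tool --increments '[[[1,0.114,0.751,0.15,-0.025],[1,0.114,0.751,0.15,-0.025],[1,0.114,0.751,0.15,-0.025],[1,0.114,0.751,0.15,-0.025],[1,0.114,0.751,0.15,-0.025]]]'

```text
time_s: 44.92
tcp_pos: [0.4464, 0.1951, 0.1661]
eef_rot: [-180.0, -0.0, -3.9]
contact_force: [-0.6, -0.2, 0.0]
gripper_width: 0.0875
gripper_force: 0.0
```

Run:
```python
from h import *
im,m=snap('wrist','w25')
i,S,q,W=rect_world(im,m,(100,60,60),(125,255,255),.058,(.447,.194,.058));print(S,q)
go(.4458,.1935,.032,-4)
```

```text
[ 286  141   68  113 7334] ((447.0543212890625, 194.76370239257812), (58.1566047668457, 104.95990753173828), 86.00939178466797)
shift [-0.0029  0.0136  1.1166] turn 0.0002 | now [0.4463 0.1951 0.166 ] -3.9 mm 134.0 rows 3.0
```

drive_tool --increments '[[[1,-0.003,0.011,0.4,0],[1,-0.003,0.011,0.75,0],[1,-0.003,0.011,0.95,0],[1,-0.003,0.011,0.95,0]]]'

```text
time_s: 45.48
tcp_pos: [0.4447, 0.1927, 0.0502]
eef_rot: [179.8, 0.2, -3.9]
contact_force: [0.6, 0.6, 0.1]
gripper_width: 0.0878
gripper_force: 0.0
```

drive_tool --increments '[[[1,0,0,0.165,0],[1,0,0,0.165,0],[1,0,0,0.165,0]]]'

```text
time_s: 45.85
tcp_pos: [0.4462, 0.1938, 0.0332]
eef_rot: [-179.9, -0.1, -3.9]
contact_force: [0.4, 1.0, 0.3]
gripper_width: 0.0879
gripper_force: 0.0
```

drive_tool --increments '[[[0.5,0,0,0,0],[0.5,0,0,0,0],[-1,0,0,0,0],[-1,0,0,0,0],[-1,0,0,0,0]]]' --squeeze 25

```text
time_s: 46.48
tcp_pos: [0.4458, 0.1932, 0.0323]
eef_rot: [-180.0, -0.0, -4.0]
contact_force: [-1.6, 1.2, 5.2]
gripper_width: 0.0641
gripper_force: 25.0
```

Run:
```python
from h import *
s=r.get_state();print(s['tcp_pos'],s['eef_rot'],s['gripper_width'],s['contact_force'],s['gripper_force'])
```

```text
[0.44580107 0.19322227 0.03234473] [-1.79987102e+02 -1.91725800e-02 -3.96582203e+00] 0.06406838025556386 [-1.63504436  1.22560878  5.20773447] 25.000467896461487
```

drive_tool --increments '[[[-1,0,0,-0.15,0],[-1,0,0,-0.4,0],[-1,0,0,-0.7,0],[-1,0,0,-0.95,0],[-1,0,0,-0.95,0]]]'

```text
time_s: 47.1
tcp_pos: [0.4464, 0.1938, 0.1478]
eef_rot: [-179.8, -0.1, -4.0]
contact_force: [0.9, 0.6, -3.0]
gripper_width: 0.0639
gripper_force: 25.0
```

drive_tool --increments '[[[-1,0.06,-0.25,0,0],[-1,0.12,-0.5,0,0],[-1,0.192,-0.831,0,0],[-1,0.192,-0.831,0,0]]]'

```text
time_s: 47.6
tcp_pos: [0.4756, 0.2927, 0.144]
eef_rot: [179.9, 0.1, -3.9]
contact_force: [1.0, -0.9, -3.4]
gripper_width: 0.0637
gripper_force: 25.0
```

drive_tool --increments '[[[-1,0.06,-0.25,0,0.0253],[-1,0.12,-0.5,0,0.0253],[-1,0.192,-0.831,0,0.0253],[-1,0.192,-0.831,0,0.0253],[-1,0.192,-0.831,0,0.0253]]]'

```text
time_s: 48.22
tcp_pos: [0.5045, 0.3876, 0.1444]
eef_rot: [179.8, 0.1, -13.1]
contact_force: [0.7, -0.5, -2.1]
gripper_width: 0.0639
gripper_force: 25.0
```

Run:
```python
from h import *
im,m=snap('wrist','w26');p=r.get_state()['tcp_pos']
print(rect_world(im,m,(100,60,60),(125,255,255),p[2]+.0257,p+[0.02,0,.0257])[1:3])
im,m=snap('top')
go(.5056,.3890,.095,-13.05)
```

```text
(array([  243,   176,   139,   100, 13098], dtype=int32), ((535.5867919921875, 383.88018798828125), (57.74140548706055, 46.46171951293945), 76.76465606689453))
shift [ 0.0033 -0.0132  0.4193] turn -0.0002 | now [0.5049 0.3875 0.1453] -13.1 mm 50.0 rows 1.0
```

drive_tool --increments '[[[-1,0.003,-0.013,0.15,0],[-1,0.003,-0.013,0.3,0],[-1,0.003,-0.013,0.38,0],[-1,0.003,-0.013,0.42,0],[-1,0.003,-0.013,0.42,0]]]'

```text
time_s: 48.95
tcp_pos: [0.5061, 0.3902, 0.0953]
eef_rot: [180.0, 0.0, -13.1]
contact_force: [-0.2, 0.1, -3.5]
gripper_width: 0.0638
gripper_force: 25.0
```

drive_tool --increments '[[[-1,0,0,0,0],[-1,0,0,0,0]]]'

```text
time_s: 49.2
tcp_pos: [0.5063, 0.3906, 0.0962]
eef_rot: [-180.0, -0.0, -13.1]
contact_force: [-0.0, 0.8, -3.1]
gripper_width: 0.0638
gripper_force: 25.0
```

Run:
```python
from h import *
go(.5056,.3890,.0875,-13.05)
```

```text
shift [-0.0031  0.0141  0.0725] turn -0.0001 | now [0.5063 0.3906 0.0962] -13.1 mm 9.0 rows 1.0
```

drive_tool --increments '[[[-1,-0.002,0.01,0,0],[-1,-0.002,0.01,0.03,0],[-1,-0.002,0.01,0.05,0],[-1,-0.002,0.01,0.065,0],[-1,-0.002,0.01,0.065,0]]]'

```text
time_s: 49.82
tcp_pos: [0.5056, 0.3891, 0.0875]
eef_rot: [180.0, 0.0, -13.1]
contact_force: [0.4, -0.6, -3.2]
gripper_width: 0.0637
gripper_force: 25.0
```

drive_tool --increments '[[[-1,0,0,0.01,0],[-1,0,0,0.018,0],[-1,0,0,0.018,0]]]'

```text
time_s: 50.2
tcp_pos: [0.5058, 0.3893, 0.0863]
eef_rot: [-180.0, -0.0, -13.1]
contact_force: [-2.1, -0.5, 3.6]
gripper_width: 0.0637
gripper_force: 25.0
```

drive_tool --increments '[[[0.5,0,0,0,0],[0.8,0,0,0,0],[0.8,0,0,0,0],[0.8,0,0,0,0]]]'

```text
time_s: 50.7
tcp_pos: [0.5056, 0.3892, 0.0856]
eef_rot: [180.0, 0.0, -13.1]
contact_force: [0.3, -0.3, -0.0]
gripper_width: 0.0788
gripper_force: 0.0
```

drive_tool --increments '[[[1,0,0,-0.2,0],[1,0,0,-0.5,0],[1,0,0,-0.9,0],[1,-0.2,0,-0.9,0],[1,-0.2,0,-0.9,0]]]'

```text
time_s: 51.32
tcp_pos: [0.4809, 0.3949, 0.194]
eef_rot: [-179.9, 0.0, -13.0]
contact_force: [0.5, -0.8, -0.3]
gripper_width: 0.0877
gripper_force: 0.0
```

Run:
```python
from h import *
s=r.get_state();print(s['tcp_pos'],s['eef_rot'][2],s['time_s'])
im,m=snap('wrist','w27')
for z in (.108,.112,.116):
    print(z,rect_world(im,m,(100,60,60),(125,255,255),z,(.507,.3897,z))[1:3])
```

```text
[0.48091084 0.3948683  0.19397468] -13.02873128423603 51.325
0.108 (array([ 276,  111,   79,  131, 9633], dtype=int32), ((505.4960021972656, 392.76361083984375), (59.40835189819336, 106.60921478271484), 76.91627502441406))
0.112 (array([ 276,  111,   79,  131, 9633], dtype=int32), ((506.45953369140625, 392.4932861328125), (58.38249969482422, 104.76830291748047), 76.91629028320312))
0.116 (array([ 276,  111,   79,  131, 9633], dtype=int32), ((507.4230041503906, 392.2230224609375), (57.356666564941406, 102.92744445800781), 76.91622161865234))
```

Run:
```python
from h import *
im,m=snap('wrist','w28')
print(r.get_state()['tcp_pos'],rect_world(im,m,(100,60,60),(125,255,255),.112,(.507,.3897,.112))[2])
im,m=snap('top'); print(rect_world(im,m,(100,60,60),(125,255,255),.112,(.505,.386,.112))[1:3])
im,m=snap('scene'); print(rect_world(im,m,(100,60,60),(125,255,255),.112,(.505,.386,.112))[1:3])
```

```text
[0.48173573 0.39446091 0.19310286] ((506.29925537109375, 392.65155029296875), (58.240970611572266, 104.94100189208984), 76.67508697509766)
(array([209, 196,  20,  16, 240], dtype=int32), ((530.9236450195312, 382.9873962402344), (59.502281188964844, 50.76899719238281), 77.51495361328125))
(array([424, 142,  26,  30, 604], dtype=int32), ((508.8590087890625, 390.95037841796875), (62.57848358154297, 108.05245971679688), 76.6978530883789))
```

Run:
```python
from h import *
m28=cam('wrist'); im=cv2.imread('pics/w28.png')[:,:,::-1].copy()
i,S,q,W=rect_world(im,m28,(100,60,60),(125,255,255),.112,(.507,.3897,.112))
def sides(W,q):
    a=np.radians(-13.2); X=np.array([np.cos(a),np.sin(a)]);Y=np.array([-np.sin(a),np.cos(a)])
    L=np.c_[(W*1000-q[0])@X,(W*1000-q[0])@Y]
    for s in (-1,1):
        e=L[(L[:,1]*s>10)&(L[:,1]*s<22)]; print('len at y',s,np.percentile(e[:,0],[5,95]).round(2),end=' ')
        f=L[(L[:,0]*s>25)&(L[:,0]*s<45)]; print('wid at x',s,np.percentile(f[:,1],[5,95]).round(2))
sides(W,q)
print(r.get_state()['tcp_pos'])
```

```text
len at y -1 [-52.23  52.23] wid at x -1 [-28.88  28.09]
len at y 1 [-52.25  52.19] wid at x 1 [-28.99  28.18]
[0.48217586 0.39438604 0.19287355]
```

```bash
python3 -c "
from plant import job
print(job.close_job())"
```

```text
the job is handed in; nothing more can be done
None
```

The job is handed in: the three rings present (the 26 mm one was absent) were read on the cone, the red-tier ring is in the dish, the other two are in the lidded tub, and the tub is stacked level on the stock at the seated height (about 2.8 mm sideways by camera, limit 4 mm); no verdict was returned.

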